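Feel for the clear well and seat the tube

ROBOT

A 6-joint arm with a two-finger parallel gripper is mounted at the origin on a cart in front of the work surface, level with it; the furniture and walls round the work are solid. World frame = base frame: x ahead of the robot, y to its left, z up, the work surface at z = 0. Lengths are in m, angles in rad, forces in N, time in s.
With the tool pointing down it reaches from about 0.425 to 0.95 m from the base axis. Payload 14.7 kg.
Tool frame: the origin (TCP) lies on the centre line of the jaws, within the pads' length; the fingertips stand 19 mm ahead of it and the grasp point (between the pads) is the TCP; y points along the fingers, z is the direction in which the jaws open and shut, and the axes are right-handed (so a half turn about y gives the same grasp; the last joint's range is limited). The gripper opens to 85 mm and grips with 20 to 120 N. Pads are 22 mm wide; open, the fingers measure 114 mm over their backs; the gripper's body (76 mm by 85 mm) begins 54 mm behind the grasp point. The pads swing forward as they close: fully open they stand 13 mm farther back than shut.
Start: joints at [1.262, 0.48, 1.596, -0, 1.065, -0.047], TCP at [0.168, 0.628, 0.226] pointing down, gripper open.
Joint ranges: [-2.75, 2.75], [-0.82, 2.05], [0.23, 2.67], [-1.56, 4.7], [0.09, 2.69], [-2.92, 2.92]. Speed limits (rad/s): [1.89, 1.89, 2.39, 3.01, 3.01, 3.01].

INTERFACE

Orientations are given as a unit quaternion [w, x, y, z].
In Python, from cell import manip gives the robot as it stands. The module is installed in compiled form; this text tells all that it offers.
- The arm moves only by the shell command python3 -m handwheel 'ROWS' [OPENING] [FORCE]. ROWS is JSON, a list of rows, each an object with "delta_pos": the shift along the tool's x, y, z in mm, a list of three; "turn": the turn, a rotation vector about the tool's x, y, z in degrees, a list of three. In form: [{"delta_pos": [x, y, z], "turn": [rx, ry, rz]}, ...]. A call has exactly 10 rows; each row shifts and turns the commanded pose from where the row before left it, along the tool's axes as they then stand; what a row does not reach is not made up. A row lasts 1/10 s, in which the tool goes at most 50 mm and 8.59 degrees, less where a joint would pass 70% of its speed; a pose out of reach is approached as far as the arm can. A call with a gripper value outside its range is refused whole. OPENING is the opening, from 0 (shut) to 1 (fully open), set as the call begins (- or left out, the last holds). The fingers move at their own pace and stop on an object; FORCE is the grip in N (left out, the last holds). Time passes only in rows, so rows that do not move let the fingers close, or fill a call up. It gives the time, the measured TCP pose, the force and the opening at its end, in the units of the state.
- manip.state(): the state, without advancing time (a new reading comes with each control period).
- manip.snapshot(name): name is "scene" or "top" or "wrist"; returns a dict with "image" (384x512x3 uint8, red, green, blue), "camera_matrix" (3x3 intrinsics, pixels), "D" ([k1, k2, p1, p2, k3] as OpenCV has them; the pictures are not rectified), "R" (3x3) and "t" (3): a world point X has camera coordinates R X + t. Camera axes: x right, y down, z forward; pixel columns grow to the right and rows downward; lengths in m; the calibration is good to about 2 mm. A picture is of the moment at which its call begins. There is no depth.
- manip.close_job(): hands the job in, once; it reports no verdict.
The state is a dict: "time": time; "qpos": joint angles; "qvel": joint speeds; "joint_torque": joint torques, N m; "eef_pos": TCP position; "eef_rot": TCP orientation; "ft_force": force on the tool from outside, world axes, zero at the start; "torque": the same for the moment, N m; "opening": finger opening in m.
Only numpy, scipy, OpenCV 4.12 (cv2) and the standard library are available. Lean on these libraries where they do the work, as an engineer would, in place of code of your own. Each camera call takes 0.05 s, during which the arm holds its last target.

TASK

Two of the three wells in the aluminium block still have an old rubber plug hidden at the bottom. Take the capped tube from the blue stand, feel the wells with its foot to find the clear one, and there push it fully home past the sprung balls, seating it upright with a steady push of about 10 N on the bottom for half a second; then let go of it. Never push on the bottom of any well, or on a plug in it, with more than 22 N.

Things in the scene. Friction and masses are not known exactly. Their poses are not given: they have to be found in the camera images.
- tube_center (a point): Centre of the capped sample tube, half-way up: 46 mm above its foot, 46 mm below its top; z along the tube toward the cap. Round body 13.6 mm in diameter with a flat foot; cap 16.4 mm in diameter over the top 22 mm (24 to 46 mm above this point). About 12 to 20 g. It begins upright in the blue stand; grasp it by the cap.
- stand: Fixed blue stand, 60 x 60 x 30 mm, origin at the centre of its underside on the bench. In the middle of its top is a 15.6 mm hole, 25 mm deep, that the tube stands in (its foot 5 mm above the bench), so its top 67 mm project.
- block: Fixed dry block: white housing 110 x 180 x 24 mm with an aluminium block 56 x 146 mm rising from it to 75 mm over the bench; origin at the centre of its underside, z up, y along the row of three wells, 42 mm apart.
- well_floor: Plate closing the wells 50 mm below their mouths, on stiff springs (gives 1 mm per 5 N); origin on its upper face. The push on a well's bottom is the contact force on it. On it lies a 3 mm rubber pad in the clear well (tube home: foot 47 mm, centre 1 mm below the mouth); in the two others, varying, an old plug 14 or 24 mm tall (foot stops at 36 or 26 mm). All black, hard to see.
- well_left (a point): Centre of the mouth of the +y end well (the left one seen from the robot), level with the block's top, z up, axes as the block's. Round well 16.6 mm in diameter, 50 mm deep. 16 mm below the mouth two sprung balls, front and back, centre and hold the tube; they take 3 to 8 N to push past (11 to 16 mm depth), then drag with 1 to 4 N against the motion.
- well_mid (a point): Centre of the mouth of the middle well, level with the block's top, z up, axes as the block's. Round well 16.6 mm in diameter, 50 mm deep. 16 mm below the mouth two sprung balls, front and back, centre and hold the tube; they take 3 to 8 N to push past (11 to 16 mm depth), then drag with 1 to 4 N against the motion.
- well_right (a point): Centre of the mouth of the -y end well (the right one seen from the robot), level with the block's top, z up, axes as the block's. Round well 16.6 mm in diameter, 50 mm deep. 16 mm below the mouth two sprung balls, front and back, centre and hold the tube; they take 3 to 8 N to push past (11 to 16 mm depth), then drag with 1 to 4 N against the motion.
Things that resemble listed ones, but are neither listed nor needed, are in the scene too. Leave any purple or turquoise look-alike of the part that bears tube_center alone.

How it is judged:
On the way:
1. the tube is fully home in a well and pushed against its bottom with more than 3 N for 0.2 s (((horizontal distance between tube_center and well_left below 0.004 m and z of tube_center in the frame of well_left below 0.0015 m) or (horizontal distance between tube_center and well_mid below 0.004 m and z of tube_center in the frame of well_mid below 0.0015 m) or (horizontal distance between tube_center and well_right below 0.004 m and z of tube_center in the frame of well_right below 0.0015 m)) and angle between tube_center's own z axis and vertical below 0.1 rad and contact force between well_floor and anything else above 3 N), for 0.2 s.
At the end, for the whole second after the job is handed in: The tube stands released and at rest in the clear well, fully home: foot on the pad and no more than 2.5 mm proud of that, its centre within 4 mm of the well's axis, within 0.1 rad of upright (((horizontal distance between tube_center and well_left below 0.004 m and z of tube_center in the frame of well_left below 0.0015 m) or (horizontal distance between tube_center and well_mid below 0.004 m and z of tube_center in the frame of well_mid below 0.0015 m) or (horizontal distance between tube_center and well_right below 0.004 m and z of tube_center in the frame of well_right below 0.0015 m)) and angle between tube_center's own z axis and vertical below 0.1 rad and linear speed of tube below 0.01 m/s); the robot touches nothing.
It fails at once if the bottom of a well (or a plug lying on it) is pushed with more than 22 N (contact force between well_floor and anything else above 22 N).
It also fails if it takes over 67 s, if anything falls off the work surface, if the arm or the gripper's body presses on something with over 40 N, if the wrist force passes 120 N, or if a joint passes its speed limit or range.

## Working session

There is one attempt and no reset: what is moved stays moved. The work goes in short steps, Python scripts to look and compute and a shell command to move; the robot and the scene stay as the last step left them, time stands still between calls to the robot, and variables do not carry over. Pictures are saved under pics/ and viewed, and the job is handed in when it is done.

```bash
mkdir -p pics
python3 - <<'E'
from cell import manip
import cv2,pickle
s=manip.state();print(s)
d={}
for n in("scene","top","wrist"):
    p=manip.snapshot(n);d[n]=p;cv2.imwrite(f"pics/{n}0.png",p["image"][:,:,::-1])
    print(n,p["camera_matrix"].tolist(),p["D"],p["R"].tolist(),p["t"])
pickle.dump(d,open("d0.pkl","wb"))
E
```

```text
{'time': 0.0, 'qpos': array([ 1.26238981e+00,  4.80773181e-01,  1.59683387e+00,  1.94449976e-05,
        1.06510172e+00, -4.65668841e-02]), 'qvel': array([-1.87868690e-03,  6.51475903e-04, -9.93949012e-05, -8.80280491e-05,
       -8.46714101e-04,  7.72723335e-04]), 'joint_torque': array([ 3.54187381e-03, -9.50628376e+01, -4.30197501e+01,  5.96183531e-05,
        1.19172293e-02, -2.50569443e-06]), 'eef_pos': array([0.16809164, 0.62748497, 0.22512536]), 'eef_rot': array([-0.70066764,  0.70144233, -0.09238894,  0.09223776]), 'ft_force': array([-0.49374476, -0.49409994, -0.01167959]), 'torque': array([0.0345205 , 0.03694019, 0.0235128 ]), 'opening': 0.0853277471731449}
scene [[483.11507720429836, 0.0, 258.8136311849365], [0.0, 483.11507720429836, 191.4768288636002], [0.0, 0.0, 1.0]] [-0.07510821  0.          0.          0.          0.        ] [[0.6877510927122612, -0.7259186495012239, 0.00636779234978731], [-0.3965770076036611, -0.3830439120151499, -0.8342685649766841], [0.6080502541017614, 0.5712437971430845, -0.5513215148280849]] [-0.35602923  0.23374197  0.82710111]
top [[387.2017010994099, 0.0, 250.262306856477], [0.0, 387.2017010994099, 188.40265897126875], [0.0, 0.0, 1.0]] [-0.0222052  0.         0.         0.         0.       ] [[0.001358842729181286, -0.9996768159310445, 0.025385374458655185], [-0.9907430410790116, -0.004791745008517486, -0.13566600802443282], [0.13574380317329207, -0.024966034321496498, -0.9904293599395713]] [-0.03602787  0.50596758  0.86993802]
wrist [[264.79340879381846, 0.0, 253.09214226267434], [0.0, 264.79340879381846, 195.44364378404785], [0.0, 0.0, 1.0]] [-0.04924212  0.          0.          0.          0.        ] [[0.25895695000060454, 0.9658887509028924, -0.0004678948982857097], [0.9315240102953486, -0.2496155615196532, 0.26449024498174023], [0.25535135850364515, -0.06892744247743195, -0.9643882472240443]] [-0.64925628 -0.03389436  0.37853586]
```

View pics/scene0.png

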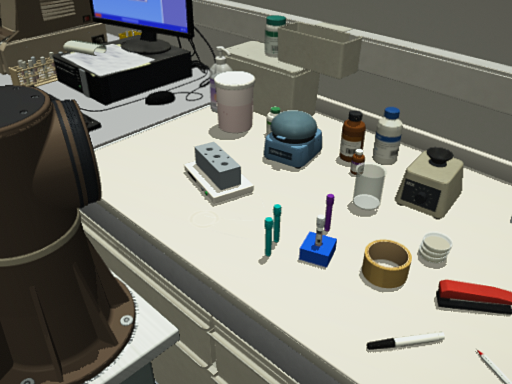

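View pics/top0.png

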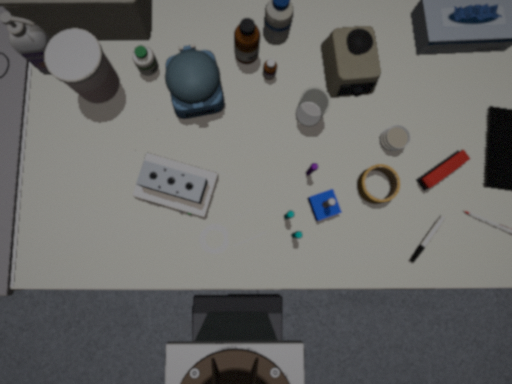

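View pics/wrist0.png

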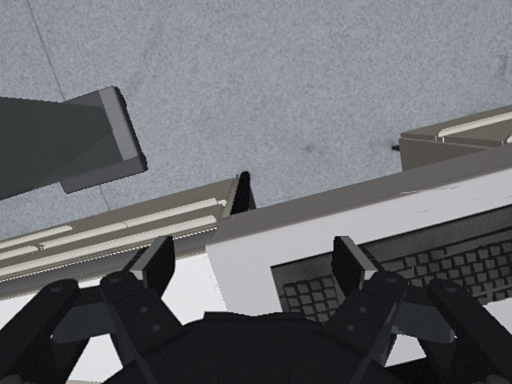

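The scene view shows the blue stand at (318,248) with a white-capped tube in it; a purple look-alike stands at (329,212), turquoise ones at (268,236) and (277,222). The block is at (220,168). In the top view the stand is at (325,205) and the wells at (155,175), (172,181), (189,187).

```bash
cat > h.py <<'E'
import numpy as np,cv2,pickle
def ray(p,uv):
    n=cv2.undistortPoints(np.array([[uv]],float),p["camera_matrix"],p["D"])[0,0]
    R=np.array(p["R"]);t=np.array(p["t"])
    return -R.T@t, R.T@np.array([n[0],n[1],1])
def onz(p,uv,z):
    c,d=ray(p,uv);return c+d*(z-c[2])/d[2]
def proj(p,X):
    return cv2.projectPoints(np.array(X,float).reshape(-1,1,3),cv2.Rodrigues(np.array(p["R"]))[0],np.array(p["t"]).reshape(3,1),p["camera_matrix"],p["D"])[0].reshape(-1,2)
def tri(rs):
    A=np.zeros((3,3));b=np.zeros(3)
    for c,d in rs:
        d=d/np.linalg.norm(d);P=np.eye(3)-np.outer(d,d);A+=P;b+=P@c
    return np.linalg.solve(A,b)
E
python3 - <<'E'
from h import *
d=pickle.load(open("d0.pkl","rb"));t=d["top"];s=d["scene"]
print("wells");
for uv in((155,175),(172,181),(189,187)):print(onz(t,uv,.075))
im=cv2.cvtColor(t["image"],cv2.COLOR_RGB2HSV)
m=cv2.inRange(im,(110,150,80),(125,255,255));n,l,st,ce=cv2.connectedComponentsWithStats(m)
for i in range(1,n):
    if st[i,4]>60:print(st[i],ce[i])
print("stand",onz(t,(325,205),.03))
a=cv2.resize(t["image"][140:250,100:360],None,fx=3,fy=3,interpolation=cv2.INTER_CUBIC)
b=cv2.resize(s["image"][130:270,180:350],None,fx=4,fy=4,interpolation=cv2.INTER_CUBIC)
cv2.imwrite("pics/a.png",a[:,:,::-1]);cv2.imwrite("pics/b.png",b[:,:,::-1])
E
```

```text
wells
[0.52975369 0.17929015 0.075     ]
[0.51639655 0.14106    0.075     ]
[0.50307839 0.10295396 0.075     ]
stand [ 0.46824022 -0.21031301  0.03      ]
```

View pics/a.png

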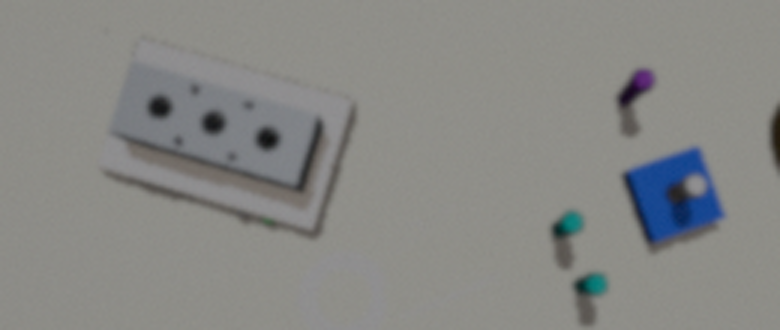

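View pics/b.png

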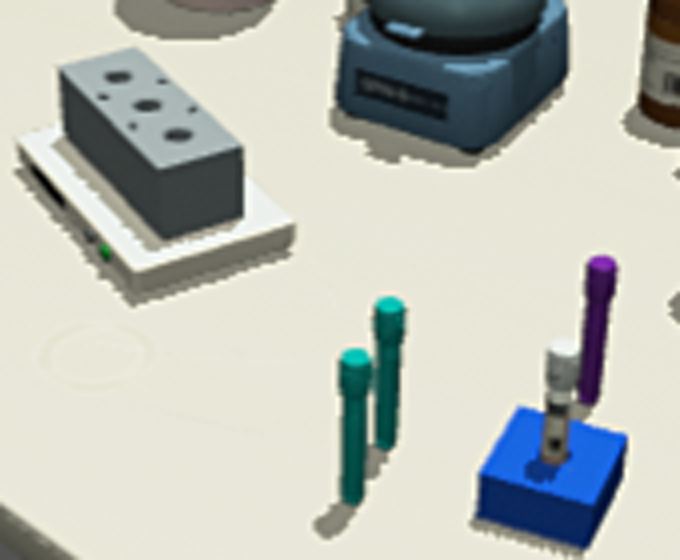

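The tube is the one with the white cap in the blue stand: cap at (331,201) in the top view and (321,218) in the scene view. The purple one at (314,167) and the turquoise ones at (290,215) and (297,235) stand free, so I leave them alone. Now I measure precisely.

Run:
```python
from h import *
d=pickle.load(open("d0.pkl","rb"));t=d["top"];s=d["scene"]
def wells(p,x0,y0,x1,y1):
    g=cv2.cvtColor(p["image"],cv2.COLOR_RGB2GRAY)[y0:y1,x0:x1].astype(float)
    thr=.5*(np.median(g)+g.min())
    n,l,st,ce=cv2.connectedComponentsWithStats((g<thr).astype(np.uint8))
    return [(ce[i]+[x0,y0],st[i,4]) for i in range(1,n) if st[i,4]>5]
# top: small windows about each well
def cen(p,c,r,bright=False):
    x,y=map(int,c);g=cv2.cvtColor(p["image"],cv2.COLOR_RGB2GRAY).astype(float)[y-r:y+r+1,x-r:x+r+1]
    bg=np.percentile(g,60)
    w=np.clip(bg*0.85-g,0,None); Y,X=np.mgrid[-r:r+1,-r:r+1]
    return np.array([x+(w*X).sum()/w.sum(),y+(w*Y).sum()/w.sum()])
for c in((153,175),(171,180),(189,186)):
    u=cen(t,c,6);print("top",u,onz(t,u,.075))
for c in((209,149),(217,156),(224,163)):
    u=cen(s,c,4);print("scene",u,onz(s,u,.075))
# stand blue mask
for n_,p in(("top",t),("scene",s)):
    im=p["image"].astype(int);m=((im[:,:,2]>im[:,:,0]+50)&(im[:,:,2]>im[:,:,1]+30)).astype(np.uint8)
    n,l,st,ce=cv2.connectedComponentsWithStats(m)
    for i in range(1,n):
        if st[i,4]>100:print(n_,st[i],ce[i],onz(p,ce[i],.03))
for u,z in(((331.7,201.0),.097),):print(onz(t,u,z))
for u,z in(((320.7,217),.097),):print(onz(s,u,z))
print(tri([ray(t,(331.7,201.0)),ray(s,(320.7,217))]))
```

```text
top [152.78596732 175.3028474 ] [0.52904203 0.18419113 0.075     ]
top [170.63895697 180.5417116 ] [0.51741464 0.14411457 0.075     ]
top [188.71737661 185.85835024] [0.50564219 0.10364016 0.075     ]
scene [208.89171975 148.94347134] [0.52581847 0.18066957 0.075     ]
scene [216.37107378 155.98831264] [0.51451524 0.14047456 0.075     ]
scene [224.06171983 163.33564494] [0.50313597 0.10084593 0.075     ]
top [309 189  32  31 564] [323.82446809 204.72340426] [ 0.46888313 -0.20754779  0.03      ]
scene [  92    0   96   33 2290] [145.40480349  12.4139738 ] [1.38238932 1.67576434 0.03      ]
scene [300 232  37  35 842] [317.13420428 249.25415677] [ 0.45137422 -0.22222119  0.03      ]
[ 0.47071928 -0.21047951  0.097     ]
[ 0.46635464 -0.21308347  0.097     ]
[ 0.47065907 -0.21083289  0.09369228]
```

```bash
cat >> h.py <<'E'
from scipy.spatial.transform import Rotation as Ro
def Rt(s):
    q=s["eef_rot"];return Ro.from_quat([q[1],q[2],q[3],q[0]])
def togo(s,target,yawdeg=None):
    R=Rt(s).as_matrix();d=R.T@(np.array(target)-s["eef_pos"])*1000
    print("tool axes x,y,z cols:",R.round(4).tolist());print("delta tool mm",d.round(2))
    print("jaw z yaw deg",np.degrees(np.arctan2(R[1,2],R[0,2])).round(2),"level fix (rotvec deg in tool)",end=" ")
    c=np.cross(R[:,1],[0,0,-1]);print(np.degrees(R.T@c).round(2))
E
python3 - <<'E'
from h import *
from cell import manip
s=manip.state()
togo(s,[0.5,0.1,0.25])
d=pickle.load(open("d0.pkl","rb"));t=d["top"];w=d["wrist"]
for u in((314,168),(290,214),(298,234)):print(onz(t,u,.08))
# camera in tool frame
R=Rt(s).as_matrix();c=-np.array(w["R"]).T@w["t"]
print("cam in tool",R.T@(c-s["eef_pos"]),"axes",(R.T@np.array(w["R"]).T).round(3).tolist())
E
```

```text
tool axes x,y,z cols: [[0.9659, -0.0003, 0.2588], [-0.2588, -0.0009, 0.9659], [-0.0001, -1.0, -0.0009]]
delta tool mm [ 457.12  -24.43 -423.7 ]
jaw z yaw deg 75.0 level fix (rotvec deg in tool) [ 0.05  0.   -0.  ]
[ 0.54686075 -0.17650967  0.08      ]
[ 0.44332925 -0.12109738  0.08      ]
[ 0.39950329 -0.13816275  0.08      ]
cam in tool [-0.06730971 -0.14849883 -0.00038302] axes [[0.0, 0.964, 0.265], [-0.0, -0.265, 0.964], [1.0, -0.0, 0.0]]
```

```bash
R='{"delta_pos":[1,1,1],"turn":[0,0,0]}'
python3 -m handwheel '[{"delta_pos":[29,-1.5,-23.5],"turn":[0,0,0]},{"delta_pos":[29,-1.5,-23.5],"turn":[0,0,0]},{"delta_pos":[29,-1.5,-23.5],"turn":[0,0,0]},{"delta_pos":[29,-1.5,-23.5],"turn":[0,0,0]},{"delta_pos":[29,-1.5,-23.5],"turn":[0,0,0]},{"delta_pos":[29,-1.5,-23.5],"turn":[0,0,0]},{"delta_pos":[29,-1.5,-23.5],"turn":[0,0,0]},{"delta_pos":[29,-1.5,-23.5],"turn":[0,0,0]},{"delta_pos":[29,-1.5,-23.5],"turn":[0,0,0]},{"delta_pos":[29,-1.5,-23.5],"turn":[0,0,0]}]' 0.5 60
python3 -m handwheel '[{"delta_pos":[29,-1.5,-23.5],"turn":[0,0,0]},{"delta_pos":[29,-1.5,-23.5],"turn":[0,0,0]},{"delta_pos":[29,-1.5,-23.5],"turn":[0,0,0]},{"delta_pos":[29,-1.5,-23.5],"turn":[0,0,0]},{"delta_pos":[29,-1.5,-23.5],"turn":[0,0,0]},{"delta_pos":[27,-1.5,-23.5],"turn":[0,0,0]},{"delta_pos":[0,0,0],"turn":[0,0,0]},{"delta_pos":[0,0,0],"turn":[0,0,0]},{"delta_pos":[0,0,0],"turn":[0,0,0]},{"delta_pos":[0,0,0],"turn":[0,0,0]}]'
python3 - <<'E'
from h import *
from cell import manip
s=manip.state();togo(s,[0.469,-.211,0.25]);print(s["eef_pos"],s["ft_force"])
p=manip.snapshot("wrist");pickle.dump((s,p),open("w1.pkl","wb"));cv2.imwrite("pics/w1.png",p["image"][:,:,::-1])
print(proj(p,[[.517,.144,.075],[.529,.184,.075],[.505,.104,.075]]))
E
```

```text
time: 1.15
eef_pos: [0.3881, 0.3244, 0.2407]
eef_rot: [-0.701, 0.701, -0.092, 0.092]
ft_force: [0.8, 0.8, -0.0]
opening: 0.0428
time: 2.15
eef_pos: [0.5165, 0.1459, 0.2496]
eef_rot: [-0.701, 0.701, -0.092, 0.092]
ft_force: [-0.5, -0.1, 0.3]
opening: 0.0427
tool axes x,y,z cols: [[0.9662, -0.0004, 0.2577], [-0.2577, 0.0, 0.9662], [-0.0004, -1.0, -0.0001]]
delta tool mm [  46.03   -0.36 -357.07]
jaw z yaw deg 75.07 level fix (rotvec deg in tool) [ 0.    0.   -0.02]
[0.51653847 0.14587339 0.24963107] [-0.46593323 -0.11119675  0.29174677]
[[251.86220429 179.66655348]
 [285.31629607 180.67876779]
 [218.34218881 178.67723644]]
```

View pics/w1.png

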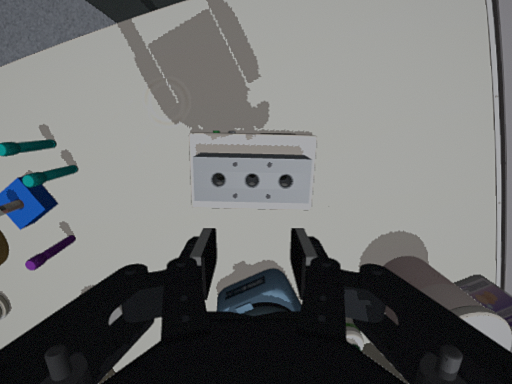

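The wrist view shows the wells at (218,180), (252,181) and (286,182), within about 1.5 px of the predictions. The stand is at the left, at (25,203).

```bash
python3 - <<'E'
from h import *
s,p=pickle.load(open("w1.pkl","rb"))
def cen(p,c,r):
    x,y=map(int,c);g=cv2.cvtColor(p["image"],cv2.COLOR_RGB2GRAY).astype(float)[y-r:y+r+1,x-r:x+r+1]
    w=np.clip(np.percentile(g,80)*0.8-g,0,None);Y,X=np.mgrid[-r:r+1,-r:r+1]
    return np.array([x+(w*X).sum()/w.sum(),y+(w*Y).sum()/w.sum()])
for c in((218,180),(252,181),(286,182)):
    u=cen(p,c,10);print(u,onz(p,u,.075))
E
python3 -m handwheel '[{"delta_pos":[5,0,-36],"turn":[0,0,0]},{"delta_pos":[5,0,-36],"turn":[0,0,0]},{"delta_pos":[5,0,-36],"turn":[0,0,0]},{"delta_pos":[5,0,-36],"turn":[0,0,0]},{"delta_pos":[5,0,-36],"turn":[0,0,0]},{"delta_pos":[5,0,-36],"turn":[0,0,0]},{"delta_pos":[5,0,-36],"turn":[0,0,0]},{"delta_pos":[5,0,-36],"turn":[0,0,0]},{"delta_pos":[5,0,-36],"turn":[0,0,0]},{"delta_pos":[1,20,-33],"turn":[0,0,0]}]'
python3 - <<'E'
from h import *
from cell import manip
s=manip.state();togo(s,[0.469,-.211,0.2]);print(s["eef_pos"],s["ft_force"],s["time"])
p=manip.snapshot("wrist");pickle.dump((s,p),open("w2.pkl","wb"));cv2.imwrite("pics/w2.png",p["image"][:,:,::-1])
print(proj(p,[[.469,-.211,.097],[.469,-.211,.03]]))
E
```

```text
[218.02974302 178.8539249 ] [0.50511395 0.10355829 0.075     ]
[251.67400732 179.61097704] [0.51687129 0.14379184 0.075     ]
[285.27794013 180.32182823] [0.52854453 0.18405713 0.075     ]
time: 3.2
eef_pos: [0.4706, -0.2134, 0.2315]
eef_rot: [-0.701, 0.702, -0.09, 0.093]
ft_force: [1.1, -0.2, -0.6]
opening: 0.043
tool axes x,y,z cols: [[0.9662, 0.0041, 0.2579], [-0.2579, -0.0021, 0.9662], [0.0045, -1.0, -0.001]]
delta tool mm [-2.32 31.49  1.93]
jaw z yaw deg 75.05 level fix (rotvec deg in tool) [ 0.06 -0.    0.26]
[ 0.47061923 -0.21339637  0.23150697] [ 1.07043467 -0.17574873 -0.59792834] 3.2
[[255.11445408 183.88652854]
 [254.76643404 172.54551803]]
```

View pics/w2.png

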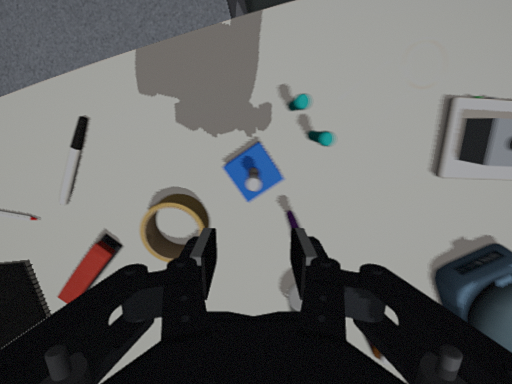

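The white cap is at (254,184), and the purple and turquoise tubes stay clear of the fingers' path.

Run:
```python
from h import *
from cell import manip
s,p=pickle.load(open("w2.pkl","rb"))
im=p["image"][150:210,215:290];cv2.imwrite("pics/c2.png",cv2.resize(im,None,fx=8,fy=8,interpolation=cv2.INTER_CUBIC)[:,:,::-1])
i=im.astype(int);m=((i.max(2)-i.min(2)<60)&(i.mean(2)>130)&True).astype(np.uint8)
n,l,st,ce=cv2.connectedComponentsWithStats(m)
for k in range(1,n):
    if st[k,4]<600 and st[k,4]>30:
        u=ce[k]+[215,150];print(st[k],u,onz(p,u,.097))
togo(manip.state(),[0.469,-.211,0.086])
```

```text
[ 31  28  16  13 156] [253.23076923 184.29487179] [ 0.46891132 -0.21311223  0.097     ]
tool axes x,y,z cols: [[0.966, -0.0008, 0.2584], [-0.2584, -0.0013, 0.966], [-0.0004, -1.0, -0.0015]]
delta tool mm [ -0.17 141.44   5.3 ]
jaw z yaw deg 75.03 level fix (rotvec deg in tool) [ 0.08 -0.   -0.02]
```

View pics/c2.png

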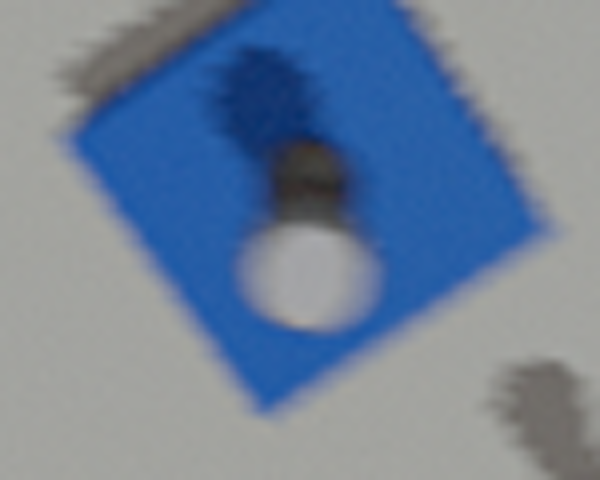

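```bash
python3 -m handwheel '[{"delta_pos":[0.2,0,3.9],"turn":[0,0,0]},{"delta_pos":[0,20,0],"turn":[0,0,0]},{"delta_pos":[0,20,0],"turn":[0,0,0]},{"delta_pos":[0,20,0],"turn":[0,0,0]},{"delta_pos":[0,20,0],"turn":[0,0,0]},{"delta_pos":[0,20,0],"turn":[0,0,0]},{"delta_pos":[0,15,0],"turn":[0,0,0]},{"delta_pos":[0,0,0],"turn":[0,0,0]},{"delta_pos":[0,0,0],"turn":[0,0,0]},{"delta_pos":[0,0,0],"turn":[0,0,0]}]'
python3 - <<'E'
from h import *
from cell import manip
s=manip.state();togo(s,[0.469,-.2125,0.086]);print(s["eef_pos"],s["ft_force"],s["time"])
p=manip.snapshot("wrist");pickle.dump((s,p),open("w3.pkl","wb"));cv2.imwrite("pics/w3.png",p["image"][:,:,::-1])
E
```

```text
time: 4.25
eef_pos: [0.4711, -0.2077, 0.1157]
eef_rot: [-0.701, 0.701, -0.092, 0.092]
ft_force: [0.1, 0.3, 0.3]
opening: 0.0429
tool axes x,y,z cols: [[0.9661, 0.0012, 0.2581], [-0.2581, -0.0006, 0.9661], [0.0013, -1.0, -0.0003]]
delta tool mm [-0.85 29.69 -5.19]
jaw z yaw deg 75.04 level fix (rotvec deg in tool) [0.01 0.   0.08]
[ 0.47112925 -0.20768428  0.1156934 ] [0.14522465 0.25742905 0.29918887] 4.25
```

View pics/w3.png

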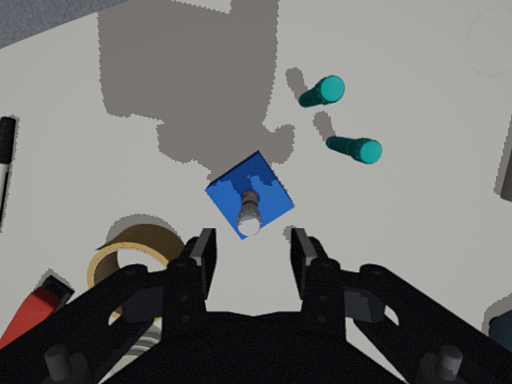

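The cap is at (249,227), about 5 px left of the jaw centre at 254. I measure it here before the final approach.

Run:
```python
from h import *
from cell import manip
s,p=pickle.load(open("w3.pkl","rb"))
print(proj(p,[[.469,-.2125,.097],[.469,-.2125,.075],[.469,-.2125,.03]]))
print(onz(p,(249.5,227.5),.097))
im=p["image"][180:250,200:300];cv2.imwrite("pics/c3.png",cv2.resize(im,None,fx=6,fy=6,interpolation=cv2.INTER_CUBIC)[:,:,::-1])
s=manip.state();togo(s,[0.469,-.2125,0.086])
```

```text
[[245.79432224 224.80199354]
 [246.55479769 213.96281635]
 [247.70043281 197.65727486]]
[ 0.47153847 -0.21059311  0.097     ]
tool axes x,y,z cols: [[0.966, 0.0014, 0.2584], [-0.2584, -0.0006, 0.966], [0.0015, -1.0, -0.0003]]
delta tool mm [-0.83 29.7  -5.04]
jaw z yaw deg 75.02 level fix (rotvec deg in tool) [ 0.02 -0.    0.08]
```

View pics/c3.png

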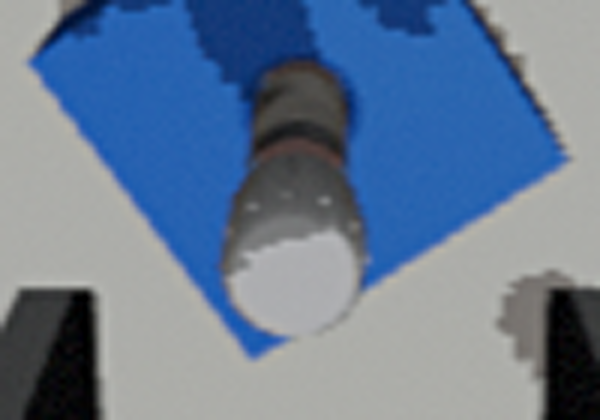

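```bash
python3 -m handwheel '[{"delta_pos":[0.2,0,-3],"turn":[0,0,0]},{"delta_pos":[0,8,0],"turn":[0,0,0]},{"delta_pos":[0,8,0],"turn":[0,0,0]},{"delta_pos":[0,8,0],"turn":[0,0,0]},{"delta_pos":[0,5.7,0],"turn":[0,0,0]},{"delta_pos":[0,0,0],"turn":[0,0,0]},{"delta_pos":[0,0,0],"turn":[0,0,0]},{"delta_pos":[0,0,0],"turn":[0,0,0]},{"delta_pos":[0,0,0],"turn":[0,0,0]},{"delta_pos":[0,0,0],"turn":[0,0,0]}]'
python3 - <<'E'
from h import *
from cell import manip
s=manip.state();togo(s,[0.4705,-.2108,0.086]);print(s["eef_pos"],s["ft_force"],s["time"])
p=manip.snapshot("wrist");print(proj(p,[[.4705,-.2108,.097]]))
im=p["image"][180:310,180:330];cv2.imwrite("pics/c4.png",cv2.resize(im,None,fx=4,fy=4,interpolation=cv2.INTER_CUBIC)[:,:,::-1])
E
```

```text
time: 5.3
eef_pos: [0.4699, -0.2109, 0.0853]
eef_rot: [-0.701, 0.701, -0.092, 0.092]
ft_force: [0.1, 0.8, -0.7]
opening: 0.0428
tool axes x,y,z cols: [[0.9659, 0.0004, 0.2588], [-0.2588, -0.0002, 0.9659], [0.0004, -1.0, -0.0001]]
delta tool mm [ 0.5  -0.74  0.28]
jaw z yaw deg 75.0 level fix (rotvec deg in tool) [ 0.01 -0.    0.02]
[ 0.46994097 -0.21094132  0.08525894] [ 0.14068133  0.76339985 -0.72056331] 5.3
[[254.07905898 246.909393  ]]
```

View pics/c4.png

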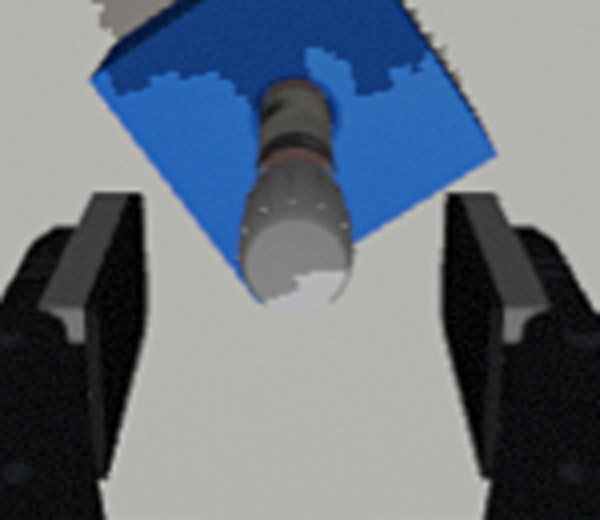

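The cap sits centred between the pads, its disc at (254,245.5). I close on it.

```bash
python3 -m handwheel '[{"delta_pos":[0,0,0],"turn":[0,0,0]},{"delta_pos":[0,0,0],"turn":[0,0,0]},{"delta_pos":[0,0,0],"turn":[0,0,0]},{"delta_pos":[0,0,0],"turn":[0,0,0]},{"delta_pos":[0,0,0],"turn":[0,0,0]},{"delta_pos":[0,0,0],"turn":[0,0,0]},{"delta_pos":[0,0,0],"turn":[0,0,0]},{"delta_pos":[0,0,0],"turn":[0,0,0]},{"delta_pos":[0,0,0],"turn":[0,0,0]},{"delta_pos":[0,0,0],"turn":[0,0,0]}]' 0 70
python3 - <<'E'
from h import *
from cell import manip
s=manip.state();print(s)
p=manip.snapshot("wrist")
im=p["image"][180:310,180:330];cv2.imwrite("pics/c5.png",cv2.resize(im,None,fx=4,fy=4,interpolation=cv2.INTER_CUBIC)[:,:,::-1])
E
```

```text
time: 6.35
eef_pos: [0.4702, -0.2111, 0.0853]
eef_rot: [-0.701, 0.701, -0.092, 0.093]
ft_force: [-0.1, -0.1, 5.6]
opening: 0.012
{'time': 6.35, 'qpos': array([-4.80813080e-01,  4.92455998e-01,  2.02918627e+00,  4.48363352e-05,
        6.19150683e-01, -1.78980584e+00]), 'qvel': array([ 7.97684729e-05, -3.81171402e-04, -1.63423427e-03, -2.70550092e-04,
        2.35880581e-04,  2.61259942e-04]), 'joint_torque': array([-1.01192559e-01, -7.71508670e+01, -2.56029242e+01, -4.83392074e-02,
       -7.77053065e-02,  3.75331706e-05]), 'eef_pos': array([ 0.47015301, -0.21106701,  0.08532209]), 'eef_rot': array([-0.70096717,  0.70114373, -0.09204145,  0.09257897]), 'ft_force': array([-0.11510694, -0.07920608,  5.6414719 ]), 'torque': array([ 0.0434163 , -0.02457279, -0.00182287]), 'opening': 0.01196859504205555}
```

View pics/c5.png

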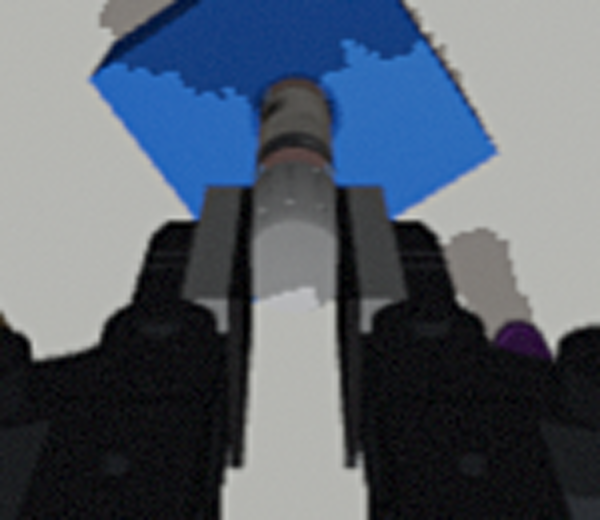

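```bash
python3 -m handwheel '[{"delta_pos":[0,-15,0],"turn":[0,0,0]},{"delta_pos":[0,-25,0],"turn":[0,0,0]},{"delta_pos":[0,-25,0],"turn":[0,0,0]},{"delta_pos":[0,-25,0],"turn":[0,0,0]},{"delta_pos":[0,-15,0],"turn":[0,0,0]},{"delta_pos":[-4,0,26],"turn":[0,0,0]},{"delta_pos":[-4,0,26],"turn":[0,0,0]},{"delta_pos":[-4,0,26],"turn":[0,0,0]},{"delta_pos":[-4,0,26],"turn":[0,0,0]},{"delta_pos":[-4,0,26],"turn":[0,0,0]}]'
python3 -m handwheel '[{"delta_pos":[-4,0,26],"turn":[0,0,0]},{"delta_pos":[-4,0,26],"turn":[0,0,0]},{"delta_pos":[-4,0,26],"turn":[0,0,0]},{"delta_pos":[-4,0,26],"turn":[0,0,0]},{"delta_pos":[-4,0,26],"turn":[0,0,0]},{"delta_pos":[-4,0,26],"turn":[0,0,0]},{"delta_pos":[-4,0,27],"turn":[0,0,0]},{"delta_pos":[0,0,0],"turn":[0,0,0]},{"delta_pos":[0,0,0],"turn":[0,0,0]},{"delta_pos":[0,0,0],"turn":[0,0,0]}]'
python3 - <<'E'
from h import *
from cell import manip
s=manip.state();togo(s,[0.5052,.1036,0.19]);print(s)
p=manip.snapshot("wrist");q=manip.snapshot("scene");pickle.dump((s,p,q),open("w6.pkl","wb"))
cv2.imwrite("pics/w6.png",p["image"][:,:,::-1])
im=q["image"][70:210,150:320];cv2.imwrite("pics/s6.png",cv2.resize(im,None,fx=4,fy=4,interpolation=cv2.INTER_CUBIC)[:,:,::-1])
R=Rt(s).as_matrix()
f=s["eef_pos"]+R[:,1]*.0803;print(proj(p,[f,s["eef_pos"],[.5052,.1036,.075]]),proj(q,[f,s["eef_pos"]]))
E
```

```text
time: 7.4
eef_pos: [0.4841, -0.0791, 0.1901]
eef_rot: [-0.701, 0.701, -0.092, 0.092]
ft_force: [0.4, -0.6, -0.3]
opening: 0.0117
time: 8.4
eef_pos: [0.5042, 0.1033, 0.1899]
eef_rot: [-0.701, 0.701, -0.092, 0.092]
ft_force: [0.2, -0.3, -0.7]
opening: 0.0118
tool axes x,y,z cols: [[0.9659, -0.0004, 0.2589], [-0.2589, -0.0002, 0.9659], [-0.0003, -1.0, -0.0003]]
delta tool mm [ 0.88 -0.07  0.56]
jaw z yaw deg 74.99 level fix (rotvec deg in tool) [ 0.02 -0.   -0.02]
{'time': 8.4, 'qpos': array([ 1.43293170e-01,  3.36297941e-01,  1.94196400e+00, -2.50464844e-04,
        8.63716838e-01, -1.16542229e+00]), 'qvel': array([-9.97730410e-03, -1.87313613e-03, -9.55343002e-05, -1.67564761e-04,
       -5.53928627e-04,  3.80480319e-03]), 'joint_torque': array([ 1.19834483e+00, -7.35756326e+01, -3.67774343e+01,  5.25251019e-02,
       -1.21973411e-02,  1.28954690e-02]), 'eef_pos': array([0.50420081, 0.10328829, 0.18992677]), 'eef_rot': array([-0.70095011,  0.70115367, -0.09245075,  0.0922244 ]), 'ft_force': array([ 0.16021561, -0.25316365, -0.7228399 ]), 'torque': array([-0.03441066, -0.01613061,  0.0067682 ]), 'opening': 0.011837549688240417}
[[253.32081598 200.25917373]
 [253.51491423 237.44440577]
 [253.85232805 191.61091382]] [[223.19691821 150.0348806 ]
 [222.02152695 118.70868996]]
```

View pics/w6.png

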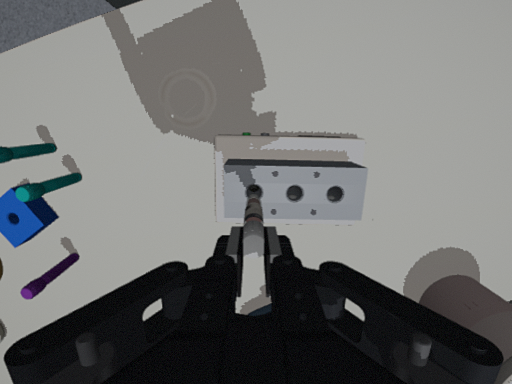

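View pics/s6.png

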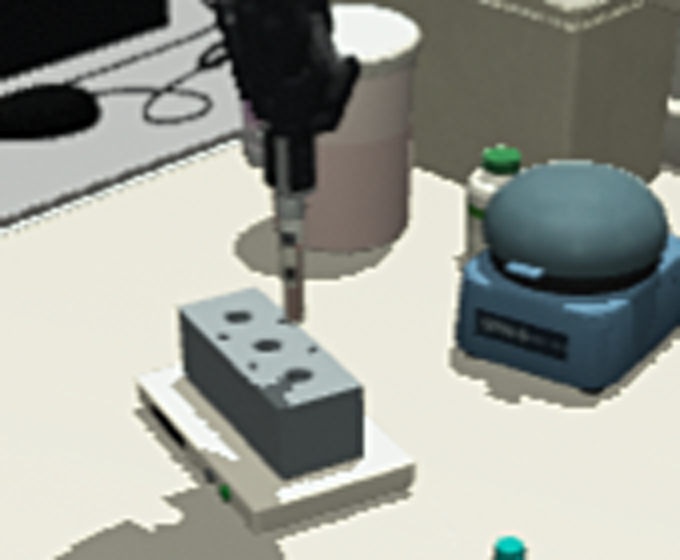

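The wrist view shows the foot at about (253,200), just in front of the right well at (254,191). In the scene view the foot is at about (223,150), as predicted. I lower it close to the mouth to compare the two directly.

```bash
python3 -m handwheel '[{"delta_pos":[0.9,5,0.5],"turn":[0,0,0]},{"delta_pos":[0,8,0],"turn":[0,0,0]},{"delta_pos":[0,8,0],"turn":[0,0,0]},{"delta_pos":[0,8,0],"turn":[0,0,0]},{"delta_pos":[0,3,0],"turn":[0,0,0]},{"delta_pos":[0,0,0],"turn":[0,0,0]},{"delta_pos":[0,0,0],"turn":[0,0,0]},{"delta_pos":[0,0,0],"turn":[0,0,0]},{"delta_pos":[0,0,0],"turn":[0,0,0]},{"delta_pos":[0,0,0],"turn":[0,0,0]}]'
python3 - <<'E'
from h import *
from cell import manip
s=manip.state();togo(s,[0.5052,.1036,0.158]);print(s["eef_pos"],s["ft_force"])
p=manip.snapshot("wrist");q=manip.snapshot("scene");t=manip.snapshot("top");pickle.dump((s,p,q,t),open("w7.pkl","wb"))
R=Rt(s).as_matrix()
f=s["eef_pos"]+R[:,1]*.0803;W=[.5052,.1036,.075]
for c in(p,q,t):print(proj(c,[f,s["eef_pos"],W]).round(1).tolist())
a=cv2.resize(p["image"][160:240,210:310],None,fx=5,fy=5,interpolation=cv2.INTER_CUBIC)
b=cv2.resize(q["image"][120:180,190:250],None,fx=6,fy=6,interpolation=cv2.INTER_CUBIC)
o=np.zeros((600,790,3),np.uint8);o[:400,:500]=a;o[:360,:][:, 0:0]=0
cv2.imwrite("pics/c7.png",a[:,:,::-1]);cv2.imwrite("pics/s7.png",b[:,:,::-1])
E
```

```text
time: 9.5
eef_pos: [0.5056, 0.1042, 0.1582]
eef_rot: [0.701, -0.701, 0.092, -0.092]
ft_force: [1.0, 1.3, 0.6]
opening: 0.0116
tool axes x,y,z cols: [[0.9659, 0.0004, 0.2587], [-0.2587, 0.0001, 0.9659], [0.0004, -1.0, 0.0002]]
delta tool mm [-0.21  0.22 -0.64]
jaw z yaw deg 75.0 level fix (rotvec deg in tool) [-0.01 -0.    0.02]
[0.50557032 0.1041624  0.15821823] [0.95632227 1.27096201 0.63878681]
[[253.3, 200.3], [253.5, 237.5], [252.6, 199.1]]
[[223.8, 161.4], [222.7, 131.1], [223.9, 162.6]]
[[188.3, 185.7], [183.0, 180.0], [188.7, 186.1]]
```

View pics/c7.png

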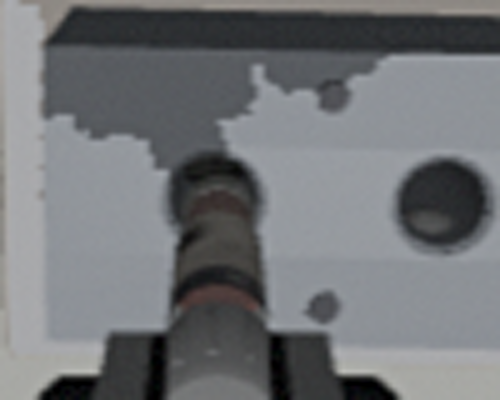

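View pics/s7.png

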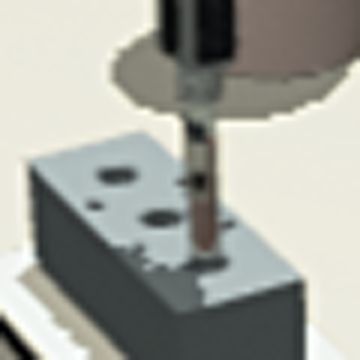

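Both views put the foot concentric with the right well to about 1 mm: tube column 215 against well column 216 in the wrist crop. I enter gently.

```bash
python3 -m handwheel '[{"delta_pos":[-0.2,1,-0.4],"turn":[0,0,0]},{"delta_pos":[0,1.5,0],"turn":[0,0,0]},{"delta_pos":[0,1.5,0],"turn":[0,0,0]},{"delta_pos":[0,1.5,0],"turn":[0,0,0]},{"delta_pos":[0,1.5,0],"turn":[0,0,0]},{"delta_pos":[0,1.5,0],"turn":[0,0,0]},{"delta_pos":[0,1.5,0],"turn":[0,0,0]},{"delta_pos":[0,2,0],"turn":[0,0,0]},{"delta_pos":[0,0,0],"turn":[0,0,0]},{"delta_pos":[0,0,0],"turn":[0,0,0]}]'
python3 - <<'E'
from h import *
from cell import manip
s=manip.state();togo(s,[0.5052,.1036,0.1313]);print(s["eef_pos"],s["ft_force"],s["torque"])
E
```

```text
time: 10.65
eef_pos: [0.5051, 0.1038, 0.1459]
eef_rot: [-0.701, 0.701, -0.092, 0.092]
ft_force: [0.4, -0.0, 0.0]
opening: 0.0116
tool axes x,y,z cols: [[0.9659, -0.0001, 0.2588], [-0.2588, -0.0, 0.9659], [-0.0001, -1.0, -0.0001]]
delta tool mm [ 0.12 14.64 -0.15]
jaw z yaw deg 75.0 level fix (rotvec deg in tool) [ 0.    0.   -0.01]
[0.50512292 0.10377705 0.14594018] [ 0.43609387 -0.01962252  0.00557662] [0.01939314 0.00603993 0.07821645]
```

No force at 9 mm depth, so the foot is in. Next I pass the balls to about 23.5 mm.

```bash
python3 -m handwheel '[{"delta_pos":[0,2,0],"turn":[0,0,0]},{"delta_pos":[0,2,0],"turn":[0,0,0]},{"delta_pos":[0,2,0],"turn":[0,0,0]},{"delta_pos":[0,2,0],"turn":[0,0,0]},{"delta_pos":[0,2,0],"turn":[0,0,0]},{"delta_pos":[0,2,0],"turn":[0,0,0]},{"delta_pos":[0,2,0],"turn":[0,0,0]},{"delta_pos":[0,0,0],"turn":[0,0,0]},{"delta_pos":[0,0,0],"turn":[0,0,0]},{"delta_pos":[0,0,0],"turn":[0,0,0]}]'
python3 - <<'E'
from cell import manip
s=manip.state();print(s["eef_pos"],s["ft_force"],s["torque"])
E
```

```text
time: 11.65
eef_pos: [0.5049, 0.1037, 0.1318]
eef_rot: [-0.701, 0.701, -0.092, 0.092]
ft_force: [-0.1, -0.9, -3.3]
opening: 0.0113
[0.50489001 0.103707   0.13182855] [-0.08804444 -0.86642605 -3.31295642] [-0.1112702   0.02087909  0.02535834]
```

```bash
python3 -m handwheel '[{"delta_pos":[0,0.5,0],"turn":[0,0,0]},{"delta_pos":[0,0.5,0],"turn":[0,0,0]},{"delta_pos":[0,0.5,0],"turn":[0,0,0]},{"delta_pos":[0,0.5,0],"turn":[0,0,0]},{"delta_pos":[0,0.5,0],"turn":[0,0,0]},{"delta_pos":[0,0.5,0],"turn":[0,0,0]},{"delta_pos":[0,0.5,0],"turn":[0,0,0]},{"delta_pos":[0,0.5,0],"turn":[0,0,0]},{"delta_pos":[0,0,0],"turn":[0,0,0]},{"delta_pos":[0,0,0],"turn":[0,0,0]}]'
python3 - <<'E'
from cell import manip
s=manip.state();print(s["eef_pos"],s["ft_force"],s["torque"])
E
```

```text
time: 12.65
eef_pos: [0.5055, 0.1038, 0.1283]
eef_rot: [0.701, -0.701, 0.092, -0.093]
ft_force: [-0.3, 0.2, 7.3]
opening: 0.0118
[0.50552479 0.10380506 0.12829653] [-0.29696173  0.22597253  7.33739594] [-0.08848977 -0.02631996 -0.02431457]
```

At 27 mm the force is 7.3 N, more than drag alone. One more millimetre will confirm it.

```bash
python3 -m handwheel '[{"delta_pos":[0,0.3,0],"turn":[0,0,0]},{"delta_pos":[0,0.3,0],"turn":[0,0,0]},{"delta_pos":[0,0.4,0],"turn":[0,0,0]},{"delta_pos":[0,0,0],"turn":[0,0,0]},{"delta_pos":[0,0,0],"turn":[0,0,0]},{"delta_pos":[0,0,0],"turn":[0,0,0]},{"delta_pos":[0,0,0],"turn":[0,0,0]},{"delta_pos":[0,0,0],"turn":[0,0,0]},{"delta_pos":[0,0,0],"turn":[0,0,0]},{"delta_pos":[0,0,0],"turn":[0,0,0]}]'
python3 - <<'E'
from cell import manip
for i in range(2):
    s=manip.state();print(s["eef_pos"],s["ft_force"],s["torque"])
E
```

```text
time: 13.65
eef_pos: [0.5063, 0.1039, 0.128]
eef_rot: [0.701, -0.701, 0.091, -0.093]
ft_force: [-0.7, -0.0, 18.8]
opening: 0.0118
[0.50632013 0.10390347 0.12801568] [-0.73781232 -0.04417216 18.8257712 ] [-0.11965246  0.02880136 -0.03385306]
[0.50632013 0.10390347 0.12801568] [-0.73781232 -0.04417216 18.8257712 ] [-0.11965246  0.02880136 -0.03385306]
```

It rises to 18.8 N, so the right well is plugged at 26 mm. I back out at once and go over the middle well, using finer steps from here.

```bash
python3 -m handwheel '[{"delta_pos":[0,-2,0],"turn":[0,0,0]},{"delta_pos":[0,-5,0],"turn":[0,0,0]},{"delta_pos":[0,-5,0],"turn":[0,0,0]},{"delta_pos":[0,-5,0],"turn":[0,0,0]},{"delta_pos":[0,-5,0],"turn":[0,0,0]},{"delta_pos":[0,-6,0],"turn":[0,0,0]},{"delta_pos":[0,-6,0],"turn":[0,0,0]},{"delta_pos":[0,-4,0],"turn":[0,0,0]},{"delta_pos":[0,0,0],"turn":[0,0,0]},{"delta_pos":[0,0,0],"turn":[0,0,0]}]'
python3 -m handwheel '[{"delta_pos":[0.2,0,8],"turn":[0,0,0]},{"delta_pos":[0.2,0,14],"turn":[0,0,0]},{"delta_pos":[0.2,0,12],"turn":[0,0,0]},{"delta_pos":[0.3,0,8],"turn":[0,0,0]},{"delta_pos":[0,0,0],"turn":[0,0,0]},{"delta_pos":[0,0,0],"turn":[0,0,0]},{"delta_pos":[0,0,0],"turn":[0,0,0]},{"delta_pos":[0,0,0],"turn":[0,0,0]},{"delta_pos":[0,0,0],"turn":[0,0,0]},{"delta_pos":[0,0,0],"turn":[0,0,0]}]'
python3 - <<'E'
from h import *
from cell import manip
s=manip.state();togo(s,[0.517,.1439,0.158]);print(s["eef_pos"],s["ft_force"])
p=manip.snapshot("wrist");pickle.dump((s,p),open("w8.pkl","wb"))
f=s["eef_pos"]+Rt(s).as_matrix()[:,1]*.0803
print(proj(p,[f,[.517,.1439,.075]]))
a=cv2.resize(p["image"][160:280,200:310],None,fx=5,fy=5,interpolation=cv2.INTER_CUBIC);cv2.imwrite("pics/c8.png",a[:,:,::-1])
E
```

```text
time: 14.65
eef_pos: [0.5051, 0.1038, 0.165]
eef_rot: [0.701, -0.701, 0.092, -0.092]
ft_force: [0.1, -1.1, -0.1]
opening: 0.012
time: 15.65
eef_pos: [0.5169, 0.1439, 0.165]
eef_rot: [-0.701, 0.701, -0.092, 0.092]
ft_force: [0.6, -0.3, 0.5]
opening: 0.0118
tool axes x,y,z cols: [[0.9658, 0.0, 0.2591], [-0.2591, -0.0, 0.9658], [0.0, -1.0, -0.0]]
delta tool mm [0.11 7.03 0.05]
jaw z yaw deg 74.98 level fix (rotvec deg in tool) [ 0. -0.  0.]
[0.51688164 0.14388036 0.16503485] [ 0.61444608 -0.26913372  0.47472178]
[[253.30303156 200.27121875]
 [253.34433406 197.44884071]]
```

View pics/c8.png

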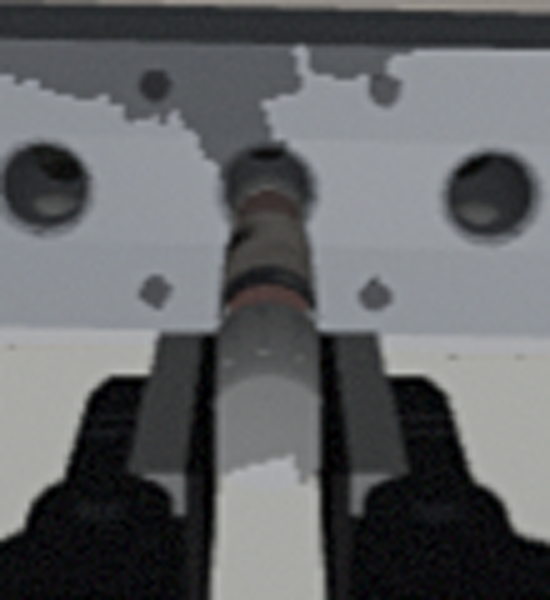

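The tube is unslipped and lined up with the middle well: tube column 270, well column 268.

```bash
python3 -m handwheel '[{"delta_pos":[0,4,0],"turn":[0,0,0]},{"delta_pos":[0,4,0],"turn":[0,0,0]},{"delta_pos":[0,3,0],"turn":[0,0,0]},{"delta_pos":[0,2,0],"turn":[0,0,0]},{"delta_pos":[0,2,0],"turn":[0,0,0]},{"delta_pos":[0,2,0],"turn":[0,0,0]},{"delta_pos":[0,2,0],"turn":[0,0,0]},{"delta_pos":[0,0,0],"turn":[0,0,0]},{"delta_pos":[0,0,0],"turn":[0,0,0]},{"delta_pos":[0,0,0],"turn":[0,0,0]}]'
```

```text
time: 16.7
eef_pos: [0.517, 0.1441, 0.1461]
eef_rot: [0.701, -0.701, 0.092, -0.092]
ft_force: [-0.3, -0.4, -0.1]
opening: 0.0114
```

```bash
python3 -m handwheel '[{"delta_pos":[0,2,0],"turn":[0,0,0]},{"delta_pos":[0,2,0],"turn":[0,0,0]},{"delta_pos":[0,2,0],"turn":[0,0,0]},{"delta_pos":[0,2,0],"turn":[0,0,0]},{"delta_pos":[0,2,0],"turn":[0,0,0]},{"delta_pos":[0,2,0],"turn":[0,0,0]},{"delta_pos":[0,2,0],"turn":[0,0,0]},{"delta_pos":[0,1,0],"turn":[0,0,0]},{"delta_pos":[0,0.5,0],"turn":[0,0,0]},{"delta_pos":[0,0,0],"turn":[0,0,0]}]'
```

```text
time: 17.7
eef_pos: [0.5167, 0.1441, 0.1303]
eef_rot: [-0.701, 0.701, -0.092, 0.092]
ft_force: [0.7, 0.4, -2.0]
opening: 0.0117
```

```bash
python3 -m handwheel '[{"delta_pos":[0,0.4,0],"turn":[0,0,0]},{"delta_pos":[0,0.4,0],"turn":[0,0,0]},{"delta_pos":[0,0.4,0],"turn":[0,0,0]},{"delta_pos":[0,0.4,0],"turn":[0,0,0]},{"delta_pos":[0,0.4,0],"turn":[0,0,0]},{"delta_pos":[0,0,0],"turn":[0,0,0]},{"delta_pos":[0,0,0],"turn":[0,0,0]},{"delta_pos":[0,0,0],"turn":[0,0,0]},{"delta_pos":[0,0,0],"turn":[0,0,0]},{"delta_pos":[0,0,0],"turn":[0,0,0]}]'
```

```text
time: 18.7
eef_pos: [0.5169, 0.1441, 0.1285]
eef_rot: [-0.701, 0.701, -0.092, 0.092]
ft_force: [0.4, 0.7, 0.4]
opening: 0.0115
```

```bash
python3 -m handwheel '[{"delta_pos":[0,0.3,0],"turn":[0,0,0]},{"delta_pos":[0,0.3,0],"turn":[0,0,0]},{"delta_pos":[0,0.3,0],"turn":[0,0,0]},{"delta_pos":[0,0.3,0],"turn":[0,0,0]},{"delta_pos":[0,0,0],"turn":[0,0,0]},{"delta_pos":[0,0,0],"turn":[0,0,0]},{"delta_pos":[0,0,0],"turn":[0,0,0]},{"delta_pos":[0,0,0],"turn":[0,0,0]},{"delta_pos":[0,0,0],"turn":[0,0,0]},{"delta_pos":[0,0,0],"turn":[0,0,0]}]'
```

```text
time: 19.7
eef_pos: [0.5169, 0.1441, 0.1273]
eef_rot: [-0.701, 0.701, -0.092, 0.092]
ft_force: [-0.3, 1.1, 0.3]
opening: 0.0114
```

No plug at 26 mm. On to 35 mm.

```bash
python3 -m handwheel '[{"delta_pos":[0,1.5,0],"turn":[0,0,0]},{"delta_pos":[0,1.5,0],"turn":[0,0,0]},{"delta_pos":[0,1.5,0],"turn":[0,0,0]},{"delta_pos":[0,1.5,0],"turn":[0,0,0]},{"delta_pos":[0,1,0],"turn":[0,0,0]},{"delta_pos":[0,0,0],"turn":[0,0,0]},{"delta_pos":[0,0.4,0],"turn":[0,0,0]},{"delta_pos":[0,0.4,0],"turn":[0,0,0]},{"delta_pos":[0,0,0],"turn":[0,0,0]},{"delta_pos":[0,0,0],"turn":[0,0,0]}]'
python3 -m handwheel '[{"delta_pos":[0,0.3,0],"turn":[0,0,0]},{"delta_pos":[0,0.3,0],"turn":[0,0,0]},{"delta_pos":[0,0.3,0],"turn":[0,0,0]},{"delta_pos":[0,0.3,0],"turn":[0,0,0]},{"delta_pos":[0,0,0],"turn":[0,0,0]},{"delta_pos":[0,0,0],"turn":[0,0,0]},{"delta_pos":[0,0,0],"turn":[0,0,0]},{"delta_pos":[0,0,0],"turn":[0,0,0]},{"delta_pos":[0,0,0],"turn":[0,0,0]},{"delta_pos":[0,0,0],"turn":[0,0,0]}]'
```

```text
time: 20.7
eef_pos: [0.5169, 0.1441, 0.1195]
eef_rot: [0.701, -0.701, 0.092, -0.092]
ft_force: [0.5, -0.1, -0.6]
opening: 0.0118
time: 21.7
eef_pos: [0.5169, 0.1441, 0.1183]
eef_rot: [-0.701, 0.701, -0.092, 0.092]
ft_force: [0.7, 1.7, 0.7]
opening: 0.0117
```

```bash
python3 -m handwheel '[{"delta_pos":[0,0.3,0],"turn":[0,0,0]},{"delta_pos":[0,0.3,0],"turn":[0,0,0]},{"delta_pos":[0,0.4,0],"turn":[0,0,0]},{"delta_pos":[0,0,0],"turn":[0,0,0]},{"delta_pos":[0,0,0],"turn":[0,0,0]},{"delta_pos":[0,0,0],"turn":[0,0,0]},{"delta_pos":[0,0,0],"turn":[0,0,0]},{"delta_pos":[0,0,0],"turn":[0,0,0]},{"delta_pos":[0,0,0],"turn":[0,0,0]},{"delta_pos":[0,0,0],"turn":[0,0,0]}]'
```

```text
time: 22.7
eef_pos: [0.5168, 0.1441, 0.1173]
eef_rot: [-0.701, 0.701, -0.092, 0.092]
ft_force: [0.3, 0.1, 0.3]
opening: 0.0117
```

It is free at 38 mm, so the middle well is the clear one. On to about 45.8 mm.

```bash
python3 -m handwheel '[{"delta_pos":[0,1.5,0],"turn":[0,0,0]},{"delta_pos":[0,1.5,0],"turn":[0,0,0]},{"delta_pos":[0,1.5,0],"turn":[0,0,0]},{"delta_pos":[0,1.5,0],"turn":[0,0,0]},{"delta_pos":[0,1,0],"turn":[0,0,0]},{"delta_pos":[0,0.5,0],"turn":[0,0,0]},{"delta_pos":[0,0.3,0],"turn":[0,0,0]},{"delta_pos":[0,0,0],"turn":[0,0,0]},{"delta_pos":[0,0,0],"turn":[0,0,0]},{"delta_pos":[0,0,0],"turn":[0,0,0]}]'
```

```text
time: 23.7
eef_pos: [0.5168, 0.1441, 0.1095]
eef_rot: [-0.701, 0.701, -0.092, 0.092]
ft_force: [-0.9, 0.1, -0.4]
opening: 0.0117
```

```bash
python3 -m handwheel '[{"delta_pos":[0,0.2,0],"turn":[0,0,0]},{"delta_pos":[0,0.2,0],"turn":[0,0,0]},{"delta_pos":[0,0.2,0],"turn":[0,0,0]},{"delta_pos":[0,0.2,0],"turn":[0,0,0]},{"delta_pos":[0,0.2,0],"turn":[0,0,0]},{"delta_pos":[0,0,0],"turn":[0,0,0]},{"delta_pos":[0,0,0],"turn":[0,0,0]},{"delta_pos":[0,0,0],"turn":[0,0,0]},{"delta_pos":[0,0,0],"turn":[0,0,0]},{"delta_pos":[0,0,0],"turn":[0,0,0]}]'
```

```text
time: 24.7
eef_pos: [0.5169, 0.1441, 0.1085]
eef_rot: [-0.701, 0.701, -0.092, 0.092]
ft_force: [0.3, 1.2, 1.9]
opening: 0.0112
```

```bash
python3 -m handwheel '[{"delta_pos":[0,0.2,0],"turn":[0,0,0]},{"delta_pos":[0,0.2,0],"turn":[0,0,0]},{"delta_pos":[0,0.2,0],"turn":[0,0,0]},{"delta_pos":[0,0,0],"turn":[0,0,0]},{"delta_pos":[0,0,0],"turn":[0,0,0]},{"delta_pos":[0,0,0],"turn":[0,0,0]},{"delta_pos":[0,0,0],"turn":[0,0,0]},{"delta_pos":[0,0,0],"turn":[0,0,0]},{"delta_pos":[0,0,0],"turn":[0,0,0]},{"delta_pos":[0,0,0],"turn":[0,0,0]}]'
```

```text
time: 25.7
eef_pos: [0.5169, 0.1441, 0.1079]
eef_rot: [0.701, -0.701, 0.092, -0.092]
ft_force: [-0.2, -0.2, 3.7]
opening: 0.0118
```

```bash
python3 -m handwheel '[{"delta_pos":[0,0.2,0],"turn":[0,0,0]},{"delta_pos":[0,0.2,0],"turn":[0,0,0]},{"delta_pos":[0,0.2,0],"turn":[0,0,0]},{"delta_pos":[0,0,0],"turn":[0,0,0]},{"delta_pos":[0,0,0],"turn":[0,0,0]},{"delta_pos":[0,0,0],"turn":[0,0,0]},{"delta_pos":[0,0,0],"turn":[0,0,0]},{"delta_pos":[0,0,0],"turn":[0,0,0]},{"delta_pos":[0,0,0],"turn":[0,0,0]},{"delta_pos":[0,0,0],"turn":[0,0,0]}]'
```

```text
time: 26.7
eef_pos: [0.5169, 0.1441, 0.1074]
eef_rot: [0.701, -0.701, 0.092, -0.092]
ft_force: [0.2, -0.4, 5.0]
opening: 0.0117
```

```bash
python3 -m handwheel '[{"delta_pos":[0,0.2,0],"turn":[0,0,0]},{"delta_pos":[0,0.2,0],"turn":[0,0,0]},{"delta_pos":[0,0.2,0],"turn":[0,0,0]},{"delta_pos":[0,0,0],"turn":[0,0,0]},{"delta_pos":[0,0,0],"turn":[0,0,0]},{"delta_pos":[0,0,0],"turn":[0,0,0]},{"delta_pos":[0,0,0],"turn":[0,0,0]},{"delta_pos":[0,0,0],"turn":[0,0,0]},{"delta_pos":[0,0,0],"turn":[0,0,0]},{"delta_pos":[0,0,0],"turn":[0,0,0]}]'
```

```text
time: 27.7
eef_pos: [0.5174, 0.1441, 0.1072]
eef_rot: [0.701, -0.701, 0.092, -0.093]
ft_force: [0.5, -0.4, 12.5]
opening: 0.0116
```

Force is 12.5 N, about 10 N on the bottom after 1 to 4 N of drag. I hold it there.

```bash
python3 -m handwheel '[{"delta_pos":[0,0,0],"turn":[0,0,0]},{"delta_pos":[0,0,0],"turn":[0,0,0]},{"delta_pos":[0,0,0],"turn":[0,0,0]},{"delta_pos":[0,0,0],"turn":[0,0,0]},{"delta_pos":[0,0,0],"turn":[0,0,0]},{"delta_pos":[0,0,0],"turn":[0,0,0]},{"delta_pos":[0,0,0],"turn":[0,0,0]},{"delta_pos":[0,0,0],"turn":[0,0,0]},{"delta_pos":[0,0,0],"turn":[0,0,0]},{"delta_pos":[0,0,0],"turn":[0,0,0]}]'
python3 - <<'E'
from h import *
from cell import manip
s=manip.state();togo(s,[.517,.1439,.1083]);print(s["eef_pos"],s["ft_force"])
p=manip.snapshot("wrist");q=manip.snapshot("scene")
a=cv2.resize(p["image"][160:280,200:310],None,fx=5,fy=5,interpolation=cv2.INTER_CUBIC);cv2.imwrite("pics/c9.png",a[:,:,::-1])
b=cv2.resize(q["image"][100:200,170:270],None,fx=5,fy=5,interpolation=cv2.INTER_CUBIC);cv2.imwrite("pics/s9.png",b[:,:,::-1])
E
```

```text
time: 28.7
eef_pos: [0.5174, 0.1442, 0.1072]
eef_rot: [0.701, -0.701, 0.092, -0.093]
ft_force: [-0.4, -1.1, 12.5]
opening: 0.0114
tool axes x,y,z cols: [[0.9659, 0.0011, 0.2587], [-0.2587, 0.0001, 0.9659], [0.001, -1.0, 0.0004]]
delta tool mm [-0.33 -1.1  -0.36]
jaw z yaw deg 75.0 level fix (rotvec deg in tool) [-0.02 -0.    0.06]
[0.51740933 0.14416575 0.10719728] [-0.39815802 -1.06586929 12.45622259]
```

View pics/c9.png

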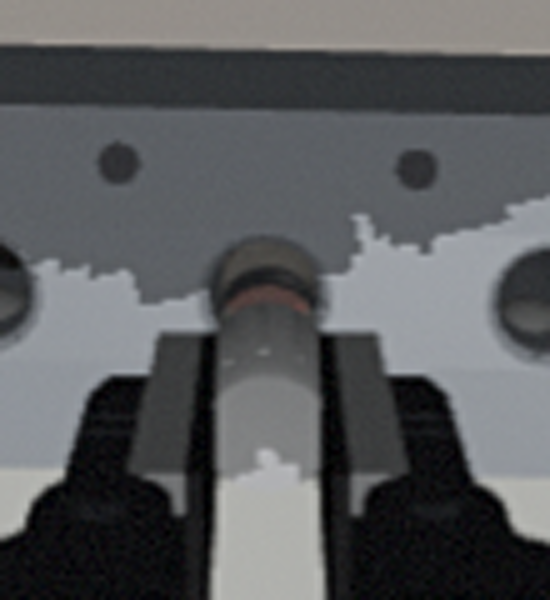

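View pics/s9.png

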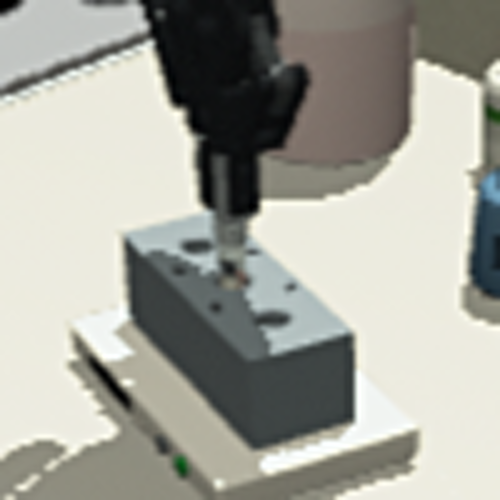

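The tube is fully in: the cap's red ring is at the mouth and the grip mark is unchanged. A steady 12.5 N was held for over a second. I release it.

```bash
python3 -m handwheel '[{"delta_pos":[0,0,0],"turn":[0,0,0]},{"delta_pos":[0,0,0],"turn":[0,0,0]},{"delta_pos":[0,0,0],"turn":[0,0,0]},{"delta_pos":[0,0,0],"turn":[0,0,0]},{"delta_pos":[0,0,0],"turn":[0,0,0]},{"delta_pos":[0,0,0],"turn":[0,0,0]},{"delta_pos":[0,0,0],"turn":[0,0,0]},{"delta_pos":[0,0,0],"turn":[0,0,0]},{"delta_pos":[0,0,0],"turn":[0,0,0]},{"delta_pos":[0,0,0],"turn":[0,0,0]}]' 0.5 
python3 -m handwheel '[{"delta_pos":[0,-5,0],"turn":[0,0,0]},{"delta_pos":[0,-10,0],"turn":[0,0,0]},{"delta_pos":[0,-15,0],"turn":[0,0,0]},{"delta_pos":[0,-20,0],"turn":[0,0,0]},{"delta_pos":[0,-20,0],"turn":[0,0,0]},{"delta_pos":[0,-20,0],"turn":[0,0,0]},{"delta_pos":[0,-10,0],"turn":[0,0,0]},{"delta_pos":[0,0,0],"turn":[0,0,0]},{"delta_pos":[0,0,0],"turn":[0,0,0]},{"delta_pos":[0,0,0],"turn":[0,0,0]}]'
python3 - <<'E'
from h import *
from cell import manip
s=manip.state();print(s["eef_pos"],s["ft_force"])
p=manip.snapshot("wrist");q=manip.snapshot("scene");pickle.dump((s,p,q),open("w10.pkl","wb"))
a=cv2.resize(p["image"][130:250,180:330],None,fx=5,fy=5,interpolation=cv2.INTER_CUBIC);cv2.imwrite("pics/c10.png",a[:,:,::-1])
b=cv2.resize(q["image"][100:200,170:270],None,fx=5,fy=5,interpolation=cv2.INTER_CUBIC);cv2.imwrite("pics/s10.png",b[:,:,::-1])
for c in(p,q):print(proj(c,[[.517,.1439,.120],[.517,.1439,.098],[.517,.1439,.075]]).round(1).tolist())
E
```

```text
time: 29.8
eef_pos: [0.5169, 0.1441, 0.1067]
eef_rot: [-0.701, 0.701, -0.092, 0.092]
ft_force: [-0.0, 0.5, 0.0]
opening: 0.0427
time: 30.8
eef_pos: [0.5163, 0.144, 0.2058]
eef_rot: [-0.701, 0.701, -0.093, 0.092]
ft_force: [-0.4, 0.1, 0.1]
opening: 0.0425
[0.51634397 0.14398892 0.20582674] [-0.41059531  0.05457157  0.07054999]
[[253.5, 199.4], [253.4, 193.3], [253.4, 187.9]]
[[215.4, 138.7], [215.8, 146.9], [216.2, 155.2]]
```

View pics/c10.png

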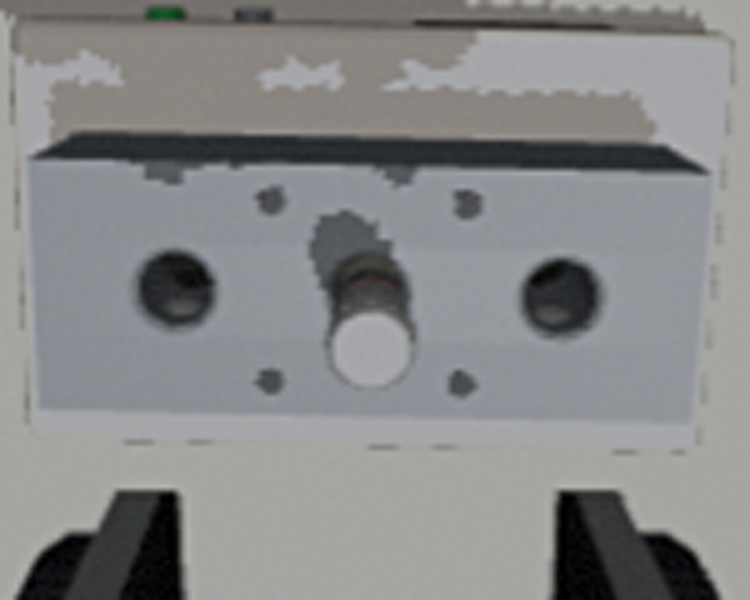

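View pics/s10.png

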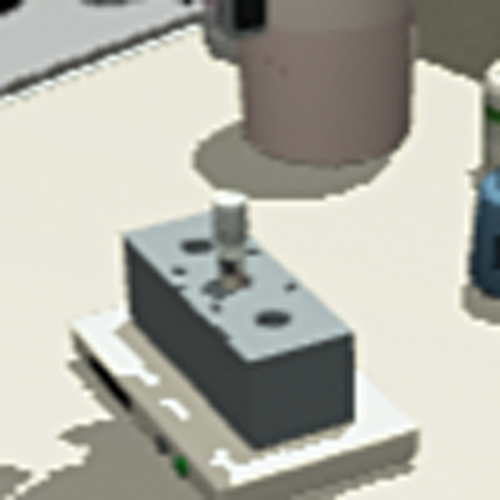

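Run:
```python
from h import *
d=pickle.load(open("d0.pkl","rb"))["scene"];q=pickle.load(open("w10.pkl","rb"))[2]
# same test in both pictures: top edge row of the white cap along its centre columns
for n,p,X in(("stand",d,[.4705,-.2108,.097]),("home",q,[.517,.1439,.120])):
    u=proj(p,[X])[0];im=p["image"].astype(float).mean(2);c=int(round(u[0]))
    r=int(u[1]);print(n,u.round(2));print(im[r-8:r+16,c-1:c+2].mean(1).round(0).tolist(), r-8)
    # lateral extent
    print(im[r+4,c-9:c+10].round(0).tolist(),c-9)
    a=cv2.resize(p["image"][r-20:r+30,c-25:c+25],None,fx=7,fy=7,interpolation=cv2.INTER_CUBIC)
    globals()[n]=a
cv2.imwrite("pics/cmp.png",np.hstack([globals()["stand"],globals()["home"]])[:,:,::-1])
print(proj(q,[[.517,.1439,.075]]),"seen empty well",[216.37,155.99])
```

```text
stand [321.06 215.6 ]
[226.0, 226.0, 226.0, 226.0, 226.0, 226.0, 226.0, 231.0, 238.0, 239.0, 241.0, 225.0, 145.0, 117.0, 111.0, 111.0, 106.0, 101.0, 98.0, 92.0, 98.0, 140.0, 145.0, 136.0] 207
[226.0, 226.0, 228.0, 232.0, 184.0, 114.0, 108.0, 124.0, 138.0, 147.0, 149.0, 139.0, 123.0, 64.0, 42.0, 47.0, 47.0, 37.0, 53.0] 312
home [215.41 138.75]
[129.0, 130.0, 129.0, 130.0, 129.0, 129.0, 125.0, 131.0, 216.0, 249.0, 245.0, 159.0, 120.0, 111.0, 110.0, 110.0, 99.0, 93.0, 99.0, 122.0, 136.0, 129.0, 62.0, 48.0] 130
[232.0, 231.0, 228.0, 218.0, 208.0, 197.0, 155.0, 119.0, 118.0, 121.0, 123.0, 111.0, 94.0, 175.0, 228.0, 232.0, 230.0, 230.0, 230.0] 206
[[216.17913735 155.15542347]] seen empty well [216.37, 155.99]
```

View pics/cmp.png

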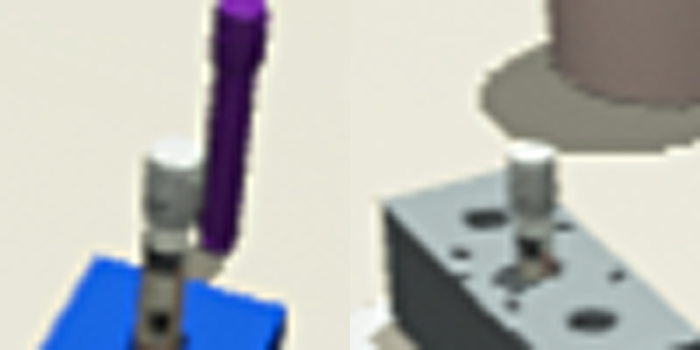

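The cap is in place: wrist crop (371,347), predicted (368,347). The scene view only fixes the height to about 1 to 1.5 mm. As a direct check I touch the cap top with the shut fingertips and nudge it lightly; contact is expected near TCP z 0.139.

```bash
python3 -m handwheel '[{"delta_pos":[0.5,5,0],"turn":[0,0,0]},{"delta_pos":[0,7,0],"turn":[0,0,0]},{"delta_pos":[0,7,0],"turn":[0,0,0]},{"delta_pos":[0,7,0],"turn":[0,0,0]},{"delta_pos":[0,7,0],"turn":[0,0,0]},{"delta_pos":[0,7,0],"turn":[0,0,0]},{"delta_pos":[0,7,0],"turn":[0,0,0]},{"delta_pos":[0,7,0],"turn":[0,0,0]},{"delta_pos":[0,4,0],"turn":[0,0,0]},{"delta_pos":[0,0,0],"turn":[0,0,0]}]' 0 30
python3 -m handwheel '[{"delta_pos":[0,1,0],"turn":[0,0,0]},{"delta_pos":[0,1,0],"turn":[0,0,0]},{"delta_pos":[0,1,0],"turn":[0,0,0]},{"delta_pos":[0,1,0],"turn":[0,0,0]},{"delta_pos":[0,0,0],"turn":[0,0,0]},{"delta_pos":[0,0,0],"turn":[0,0,0]},{"delta_pos":[0,0,0],"turn":[0,0,0]},{"delta_pos":[0,0,0],"turn":[0,0,0]},{"delta_pos":[0,0,0],"turn":[0,0,0]},{"delta_pos":[0,0,0],"turn":[0,0,0]}]'
python3 - <<'E'
from h import *
from cell import manip
s=manip.state();togo(s,[.517,.1441,.139]);print(s["eef_pos"],s["ft_force"])
q=manip.snapshot("scene")
b=cv2.resize(q["image"][100:180,170:270],None,fx=6,fy=6,interpolation=cv2.INTER_CUBIC);cv2.imwrite("pics/s11.png",b[:,:,::-1])
E
```

```text
time: 31.9
eef_pos: [0.517, 0.1439, 0.1481]
eef_rot: [-0.701, 0.701, -0.093, 0.092]
ft_force: [0.4, -0.6, 0.6]
opening: 0.0001
time: 32.9
eef_pos: [0.5174, 0.144, 0.1447]
eef_rot: [-0.701, 0.701, -0.092, 0.092]
ft_force: [-0.8, 0.6, 1.1]
opening: 0.0005
tool axes x,y,z cols: [[0.9659, -0.0, 0.2588], [-0.2588, -0.0, 0.9659], [-0.0, -1.0, -0.0]]
delta tool mm [-0.38  5.7   0.01]
jaw z yaw deg 75.0 level fix (rotvec deg in tool) [ 0.  0. -0.]
[0.51736279 0.14398893 0.14469662] [-0.76745689  0.59938999  1.10678393]
```

View pics/s11.png

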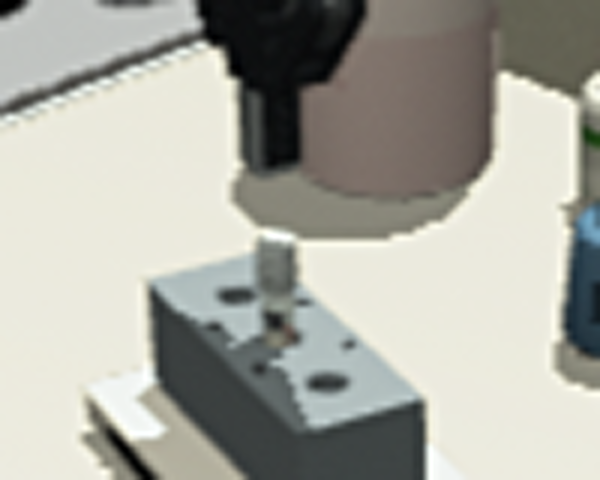

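Seen in the scene view, the shut tips at row 128 are well above the cap top at row 140: they stand less far ahead of the TCP than I assumed. I continue down in small guarded steps.

```bash
python3 -m handwheel '[{"delta_pos":[-0.3,1,0],"turn":[0,0,0]},{"delta_pos":[0,1,0],"turn":[0,0,0]},{"delta_pos":[0,1,0],"turn":[0,0,0]},{"delta_pos":[0,1,0],"turn":[0,0,0]},{"delta_pos":[0,0.5,0],"turn":[0,0,0]},{"delta_pos":[0,0,0],"turn":[0,0,0]},{"delta_pos":[0,0,0],"turn":[0,0,0]},{"delta_pos":[0,0,0],"turn":[0,0,0]},{"delta_pos":[0,0,0],"turn":[0,0,0]},{"delta_pos":[0,0,0],"turn":[0,0,0]}]'
python3 -m handwheel '[{"delta_pos":[0,0.4,0],"turn":[0,0,0]},{"delta_pos":[0,0.4,0],"turn":[0,0,0]},{"delta_pos":[0,0.4,0],"turn":[0,0,0]},{"delta_pos":[0,0.3,0],"turn":[0,0,0]},{"delta_pos":[0,0,0],"turn":[0,0,0]},{"delta_pos":[0,0,0],"turn":[0,0,0]},{"delta_pos":[0,0,0],"turn":[0,0,0]},{"delta_pos":[0,0,0],"turn":[0,0,0]},{"delta_pos":[0,0,0],"turn":[0,0,0]},{"delta_pos":[0,0,0],"turn":[0,0,0]}]'
python3 - <<'E'
from h import *
from cell import manip
s=manip.state();print(s["eef_pos"],s["ft_force"])
q=manip.snapshot("scene");p=manip.snapshot("wrist");e=s["eef_pos"]
print(proj(q,[e,e-[0,0,.019],[.517,.1439,.12]]))
b=cv2.resize(q["image"][100:180,170:270],None,fx=6,fy=6,interpolation=cv2.INTER_CUBIC);cv2.imwrite("pics/s12.png",b[:,:,::-1])
b=cv2.resize(p["image"][160:290,190:320],None,fx=4,fy=4,interpolation=cv2.INTER_CUBIC);cv2.imwrite("pics/c12.png",b[:,:,::-1])
E
```

```text
time: 33.95
eef_pos: [0.5171, 0.1441, 0.1402]
eef_rot: [0.701, -0.701, 0.092, -0.092]
ft_force: [-1.2, 0.2, -1.3]
opening: 0.0002
time: 34.95
eef_pos: [0.5171, 0.1441, 0.1387]
eef_rot: [-0.701, 0.701, -0.092, 0.092]
ft_force: [-0.3, -0.1, -0.1]
opening: 0.0
[0.51708721 0.14405881 0.13871194] [-0.33750641 -0.09101991 -0.08331403]
[[215.05996422 131.69465219]
 [215.39372394 138.8237474 ]
 [215.40628297 138.74970919]]
```

View pics/s12.png

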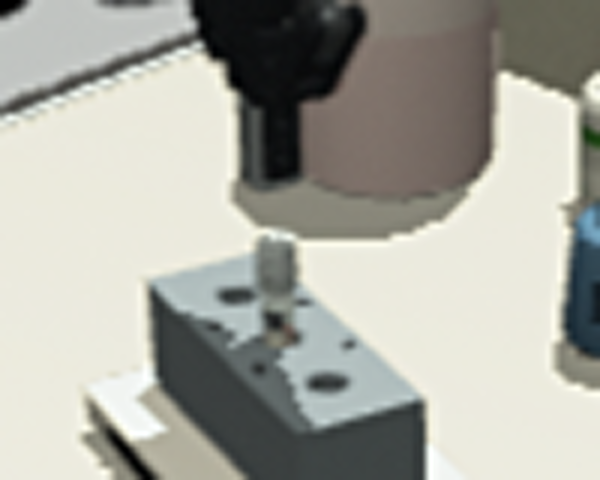

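View pics/c12.png

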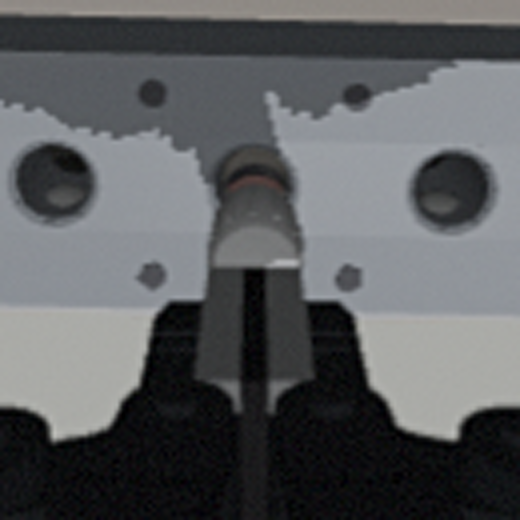

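```bash
python3 -m handwheel '[{"delta_pos":[0,0.4,0],"turn":[0,0,0]},{"delta_pos":[0,0.4,0],"turn":[0,0,0]},{"delta_pos":[0,0.4,0],"turn":[0,0,0]},{"delta_pos":[0,0.4,0],"turn":[0,0,0]},{"delta_pos":[0,0,0],"turn":[0,0,0]},{"delta_pos":[0,0,0],"turn":[0,0,0]},{"delta_pos":[0,0,0],"turn":[0,0,0]},{"delta_pos":[0,0,0],"turn":[0,0,0]},{"delta_pos":[0,0,0],"turn":[0,0,0]},{"delta_pos":[0,0,0],"turn":[0,0,0]}]'
```

```text
time: 36.05
eef_pos: [0.5171, 0.1441, 0.1371]
eef_rot: [-0.701, 0.701, -0.092, 0.092]
ft_force: [-0.6, -0.2, 0.1]
opening: -0.0002
```

```bash
python3 -m handwheel '[{"delta_pos":[0,0.4,0],"turn":[0,0,0]},{"delta_pos":[0,0.4,0],"turn":[0,0,0]},{"delta_pos":[0,0.4,0],"turn":[0,0,0]},{"delta_pos":[0,0.4,0],"turn":[0,0,0]},{"delta_pos":[0,0.4,0],"turn":[0,0,0]},{"delta_pos":[0,0,0],"turn":[0,0,0]},{"delta_pos":[0,0,0],"turn":[0,0,0]},{"delta_pos":[0,0,0],"turn":[0,0,0]},{"delta_pos":[0,0,0],"turn":[0,0,0]},{"delta_pos":[0,0,0],"turn":[0,0,0]}]'
```

```text
time: 37.05
eef_pos: [0.5171, 0.1441, 0.1351]
eef_rot: [0.701, -0.701, 0.092, -0.092]
ft_force: [-0.5, -0.2, 0.8]
opening: 0.0001
```

```bash
python3 -m handwheel '[{"delta_pos":[0,0.5,0],"turn":[0,0,0]},{"delta_pos":[0,0.5,0],"turn":[0,0,0]},{"delta_pos":[0,0.5,0],"turn":[0,0,0]},{"delta_pos":[0,0.5,0],"turn":[0,0,0]},{"delta_pos":[0,0.5,0],"turn":[0,0,0]},{"delta_pos":[0,0,0],"turn":[0,0,0]},{"delta_pos":[0,0,0],"turn":[0,0,0]},{"delta_pos":[0,0,0],"turn":[0,0,0]},{"delta_pos":[0,0,0],"turn":[0,0,0]},{"delta_pos":[0,0,0],"turn":[0,0,0]}]'
python3 - <<'E'
from h import *
from cell import manip
s=manip.state();print(s["eef_pos"],s["ft_force"])
q=manip.snapshot("scene");p=manip.snapshot("top")
e=s["eef_pos"]
print(proj(q,[e,[.517,.1439,.12]]))
b=cv2.resize(q["image"][100:180,170:270],None,fx=6,fy=6,interpolation=cv2.INTER_CUBIC);cv2.imwrite("pics/s13.png",b[:,:,::-1])
E
```

```text
time: 38.05
eef_pos: [0.5171, 0.1441, 0.1326]
eef_rot: [0.701, -0.701, 0.092, -0.092]
ft_force: [-0.2, -0.8, -0.3]
opening: 0.0
[0.51710595 0.14407299 0.13261926] [-0.20674772 -0.77414009 -0.25313069]
[[215.16930668 133.98981411]
 [215.40628297 138.74970919]]
```

View pics/s13.png

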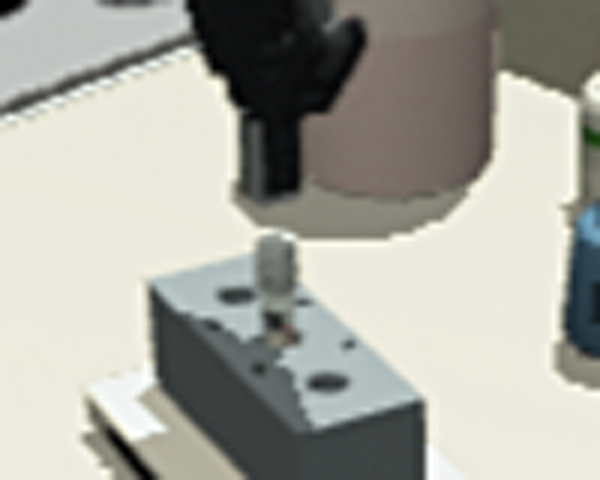

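The tip reads row 133 against the cap top near row 139, about 14 mm of gap left; the tip coincides with the TCP.

```bash
python3 -m handwheel '[{"delta_pos":[0,1.5,0],"turn":[0,0,0]},{"delta_pos":[0,1.5,0],"turn":[0,0,0]},{"delta_pos":[0,1.5,0],"turn":[0,0,0]},{"delta_pos":[0,1.5,0],"turn":[0,0,0]},{"delta_pos":[0,0,0],"turn":[0,0,0]},{"delta_pos":[0,0,0],"turn":[0,0,0]},{"delta_pos":[0,0,0],"turn":[0,0,0]},{"delta_pos":[0,0,0],"turn":[0,0,0]},{"delta_pos":[0,0,0],"turn":[0,0,0]},{"delta_pos":[0,0,0],"turn":[0,0,0]}]'
```

```text
time: 39.15
eef_pos: [0.5171, 0.1441, 0.1266]
eef_rot: [0.701, -0.701, 0.092, -0.092]
ft_force: [-0.1, -0.1, 0.1]
opening: 0.0001
```

```bash
python3 -m handwheel '[{"delta_pos":[0,0.5,0],"turn":[0,0,0]},{"delta_pos":[0,0.5,0],"turn":[0,0,0]},{"delta_pos":[0,0.5,0],"turn":[0,0,0]},{"delta_pos":[0,0.5,0],"turn":[0,0,0]},{"delta_pos":[0,0,0],"turn":[0,0,0]},{"delta_pos":[0,0,0],"turn":[0,0,0]},{"delta_pos":[0,0,0],"turn":[0,0,0]},{"delta_pos":[0,0,0],"turn":[0,0,0]},{"delta_pos":[0,0,0],"turn":[0,0,0]},{"delta_pos":[0,0,0],"turn":[0,0,0]}]'
```

```text
time: 40.15
eef_pos: [0.5171, 0.1441, 0.1246]
eef_rot: [0.701, -0.701, 0.092, -0.092]
ft_force: [0.3, -1.1, -0.0]
opening: 0.0002
```

```bash
python3 -m handwheel '[{"delta_pos":[0,0.5,0],"turn":[0,0,0]},{"delta_pos":[0,0.5,0],"turn":[0,0,0]},{"delta_pos":[0,0.5,0],"turn":[0,0,0]},{"delta_pos":[0,0.5,0],"turn":[0,0,0]},{"delta_pos":[0,0,0],"turn":[0,0,0]},{"delta_pos":[0,0,0],"turn":[0,0,0]},{"delta_pos":[0,0,0],"turn":[0,0,0]},{"delta_pos":[0,0,0],"turn":[0,0,0]},{"delta_pos":[0,0,0],"turn":[0,0,0]},{"delta_pos":[0,0,0],"turn":[0,0,0]}]'
python3 - <<'E'
from h import *
from cell import manip
s=manip.state();q=manip.snapshot("scene");p=manip.snapshot("wrist")
b=cv2.resize(q["image"][100:180,170:270],None,fx=6,fy=6,interpolation=cv2.INTER_CUBIC);cv2.imwrite("pics/s14.png",b[:,:,::-1])
b=cv2.resize(p["image"][160:290,190:320],None,fx=4,fy=4,interpolation=cv2.INTER_CUBIC);cv2.imwrite("pics/c14.png",b[:,:,::-1])
E
```

```text
time: 41.15
eef_pos: [0.5171, 0.1441, 0.1226]
eef_rot: [0.701, -0.701, 0.092, -0.092]
ft_force: [0.6, -0.2, -0.4]
opening: 0.0002
```

View pics/s14.png

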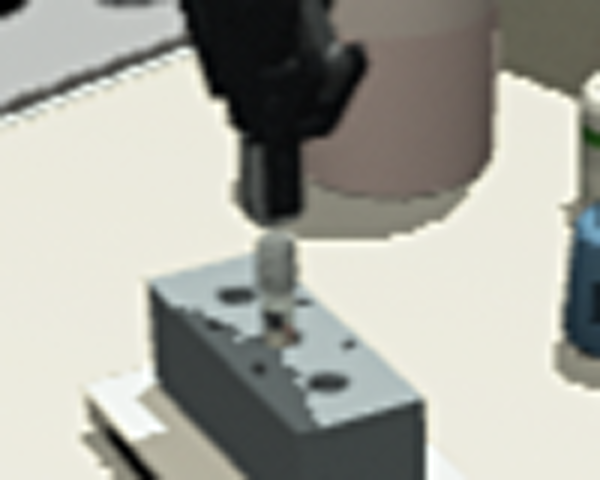

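View pics/c14.png

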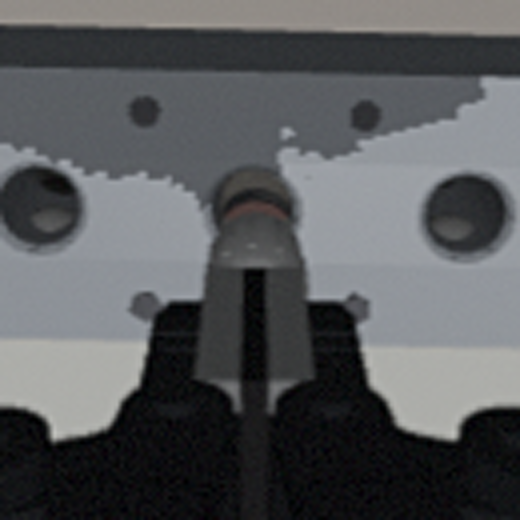

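Still a gap of about 2 px, roughly 5 mm (tip row 222, cap rim 235 in the crop).

```bash
python3 -m handwheel '[{"delta_pos":[0,0.5,0],"turn":[0,0,0]},{"delta_pos":[0,0.5,0],"turn":[0,0,0]},{"delta_pos":[0,0.5,0],"turn":[0,0,0]},{"delta_pos":[0,0.5,0],"turn":[0,0,0]},{"delta_pos":[0,0,0],"turn":[0,0,0]},{"delta_pos":[0,0,0],"turn":[0,0,0]},{"delta_pos":[0,0,0],"turn":[0,0,0]},{"delta_pos":[0,0,0],"turn":[0,0,0]},{"delta_pos":[0,0,0],"turn":[0,0,0]},{"delta_pos":[0,0,0],"turn":[0,0,0]}]'
```

```text
time: 42.25
eef_pos: [0.5171, 0.1441, 0.1206]
eef_rot: [-0.701, 0.701, -0.092, 0.092]
ft_force: [0.3, 0.4, 0.5]
opening: 0.0001
```

```bash
python3 -m handwheel '[{"delta_pos":[0,0.4,0],"turn":[0,0,0]},{"delta_pos":[0,0.4,0],"turn":[0,0,0]},{"delta_pos":[0,0.4,0],"turn":[0,0,0]},{"delta_pos":[0,0.3,0],"turn":[0,0,0]},{"delta_pos":[0,0,0],"turn":[0,0,0]},{"delta_pos":[0,0,0],"turn":[0,0,0]},{"delta_pos":[0,0,0],"turn":[0,0,0]},{"delta_pos":[0,0,0],"turn":[0,0,0]},{"delta_pos":[0,0,0],"turn":[0,0,0]},{"delta_pos":[0,0,0],"turn":[0,0,0]}]'
```

```text
time: 43.25
eef_pos: [0.5171, 0.1441, 0.1191]
eef_rot: [-0.701, 0.701, -0.092, 0.092]
ft_force: [-0.7, -1.7, 0.1]
opening: 0.0002
```

```bash
python3 -m handwheel '[{"delta_pos":[0,0.4,0],"turn":[0,0,0]},{"delta_pos":[0,0.4,0],"turn":[0,0,0]},{"delta_pos":[0,0.4,0],"turn":[0,0,0]},{"delta_pos":[0,0.3,0],"turn":[0,0,0]},{"delta_pos":[0,0,0],"turn":[0,0,0]},{"delta_pos":[0,0,0],"turn":[0,0,0]},{"delta_pos":[0,0,0],"turn":[0,0,0]},{"delta_pos":[0,0,0],"turn":[0,0,0]},{"delta_pos":[0,0,0],"turn":[0,0,0]},{"delta_pos":[0,0,0],"turn":[0,0,0]}]'
```

```text
time: 44.25
eef_pos: [0.5171, 0.1441, 0.1176]
eef_rot: [0.701, -0.701, 0.092, -0.092]
ft_force: [0.0, 0.2, 0.3]
opening: -0.0004
```

```bash
python3 -m handwheel '[{"delta_pos":[0,0.4,0],"turn":[0,0,0]},{"delta_pos":[0,0.4,0],"turn":[0,0,0]},{"delta_pos":[0,0.4,0],"turn":[0,0,0]},{"delta_pos":[0,0.3,0],"turn":[0,0,0]},{"delta_pos":[0,0,0],"turn":[0,0,0]},{"delta_pos":[0,0,0],"turn":[0,0,0]},{"delta_pos":[0,0,0],"turn":[0,0,0]},{"delta_pos":[0,0,0],"turn":[0,0,0]},{"delta_pos":[0,0,0],"turn":[0,0,0]},{"delta_pos":[0,0,0],"turn":[0,0,0]}]'
python3 - <<'E'
from h import *
from cell import manip
q=manip.snapshot("scene")
b=cv2.resize(q["image"][100:180,170:270],None,fx=6,fy=6,interpolation=cv2.INTER_CUBIC);cv2.imwrite("pics/s15.png",b[:,:,::-1])
E
```

```text
time: 45.25
eef_pos: [0.5171, 0.1441, 0.1161]
eef_rot: [0.701, -0.701, 0.092, -0.092]
ft_force: [0.3, 0.2, -0.3]
opening: -0.0
```

View pics/s15.png

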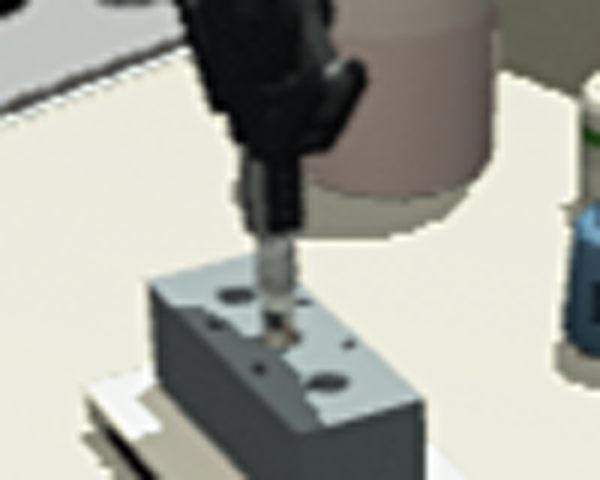

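The tip now covers the cap top in the image (crop row 237) with no force yet. I continue in small steps.

```bash
python3 -m handwheel '[{"delta_pos":[0,0.4,0],"turn":[0,0,0]},{"delta_pos":[0,0.4,0],"turn":[0,0,0]},{"delta_pos":[0,0.4,0],"turn":[0,0,0]},{"delta_pos":[0,0.3,0],"turn":[0,0,0]},{"delta_pos":[0,0,0],"turn":[0,0,0]},{"delta_pos":[0,0,0],"turn":[0,0,0]},{"delta_pos":[0,0,0],"turn":[0,0,0]},{"delta_pos":[0,0,0],"turn":[0,0,0]},{"delta_pos":[0,0,0],"turn":[0,0,0]},{"delta_pos":[0,0,0],"turn":[0,0,0]}]'
```

```text
time: 46.3
eef_pos: [0.5171, 0.1441, 0.1146]
eef_rot: [-0.701, 0.701, -0.092, 0.092]
ft_force: [0.1, 0.7, 0.5]
opening: -0.0002
```

```bash
python3 -m handwheel '[{"delta_pos":[0,0.4,0],"turn":[0,0,0]},{"delta_pos":[0,0.4,0],"turn":[0,0,0]},{"delta_pos":[0,0.4,0],"turn":[0,0,0]},{"delta_pos":[0,0,0],"turn":[0,0,0]},{"delta_pos":[0,0,0],"turn":[0,0,0]},{"delta_pos":[0,0,0],"turn":[0,0,0]},{"delta_pos":[0,0,0],"turn":[0,0,0]},{"delta_pos":[0,0,0],"turn":[0,0,0]},{"delta_pos":[0,0,0],"turn":[0,0,0]},{"delta_pos":[0,0,0],"turn":[0,0,0]}]'
```

```text
time: 47.3
eef_pos: [0.5173, 0.1441, 0.1136]
eef_rot: [0.701, -0.701, 0.092, -0.092]
ft_force: [-0.5, 0.1, 4.9]
opening: 0.0002
```

Contact at about 0.114, 4.9 N. A further 0.6 mm will tell a seated tube (force climbs) from a sliding one (force stays at drag).

```bash
python3 -m handwheel '[{"delta_pos":[0,0.3,0],"turn":[0,0,0]},{"delta_pos":[0,0.3,0],"turn":[0,0,0]},{"delta_pos":[0,0,0],"turn":[0,0,0]},{"delta_pos":[0,0,0],"turn":[0,0,0]},{"delta_pos":[0,0,0],"turn":[0,0,0]},{"delta_pos":[0,0,0],"turn":[0,0,0]},{"delta_pos":[0,0,0],"turn":[0,0,0]},{"delta_pos":[0,0,0],"turn":[0,0,0]},{"delta_pos":[0,0,0],"turn":[0,0,0]},{"delta_pos":[0,0,0],"turn":[0,0,0]}]'
```

```text
time: 48.3
eef_pos: [0.5177, 0.1442, 0.1133]
eef_rot: [0.701, -0.701, 0.092, -0.093]
ft_force: [-0.5, 0.9, 9.7]
opening: 0.0003
```

It climbs to 9.7 N, so the tube is seated on the bottom. I retreat.

```bash
python3 -m handwheel '[{"delta_pos":[0,-2,0],"turn":[0,0,0]},{"delta_pos":[0,-8,0],"turn":[0,0,0]},{"delta_pos":[0,-15,0],"turn":[0,0,0]},{"delta_pos":[0,-20,0],"turn":[0,0,0]},{"delta_pos":[0,-20,0],"turn":[0,0,0]},{"delta_pos":[0,-20,0],"turn":[0,0,0]},{"delta_pos":[0,-10,0],"turn":[0,0,0]},{"delta_pos":[0,0,0],"turn":[0,0,0]},{"delta_pos":[0,0,0],"turn":[0,0,0]},{"delta_pos":[0,0,0],"turn":[0,0,0]}]'
python3 - <<'E'
from h import *
from cell import manip
s=manip.state();print(s["eef_pos"],s["ft_force"])
p=manip.snapshot("wrist");q=manip.snapshot("scene")
a=cv2.resize(p["image"][130:270,190:310],None,fx=4,fy=4,interpolation=cv2.INTER_CUBIC)
b=cv2.resize(q["image"][70:210,180:250],None,fx=4,fy=4,interpolation=cv2.INTER_CUBIC)
cv2.imwrite("pics/end.png",np.hstack([a,b])[:,:,::-1])
print(proj(p,[[.517,.1439,.12]]),proj(q,[[.517,.1439,.12]]))
E
```

```text
time: 49.3
eef_pos: [0.5165, 0.1439, 0.2068]
eef_rot: [-0.701, 0.701, -0.093, 0.092]
ft_force: [-0.1, 0.1, -0.8]
opening: -0.0002
[0.51647868 0.14394958 0.20684476] [-0.12654837  0.09233029 -0.76466474]
[[253.48900753 198.93103066]] [[215.40628297 138.74970919]]
```

View pics/end.png

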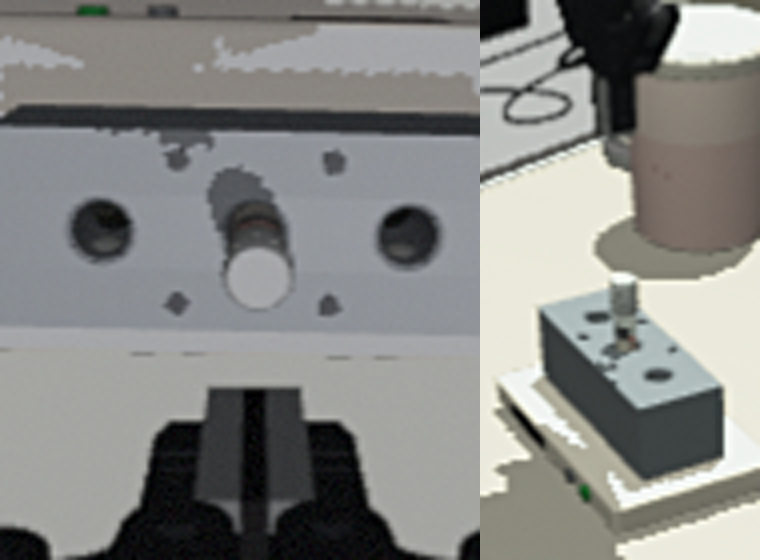

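The tube stands upright in the middle well, its cap disc at (258,278) in the crop against a predicted (254,276). The gripper is clear above it.

```bash
python3 -c "
from cell import manip
print(manip.close_job())"
```

```text
the job is handed in; nothing more can be done
None
```

I seated the capped tube in the middle well, which is the clear one, released it and handed the job in at about 49 s of the 67 s.

- **Finding the well:** The right well is plugged: the foot stopped at about 26 mm. The middle well was free past both plug depths, to about 47 mm. I did not test the left well.
- **Seating push:** I held a steady 12.5 N at the wrist for more than a second. Allowing 1–4 N for ball drag, that is about 10 N on the bottom.
- **Check after release:** I touched the cap with shut fingers. The force climbed from 4.9 to 9.7 N within 0.6 mm, so the foot is on the bottom.
- **Last pictures:** The tube stands upright, about 1 px from where it should be, and the gripper is well clear.

**What did not fit:**
- **Margin on the right well:** The wrist force there rose to 18.8 N, higher than I intended. It was below 22 N, but I only read the force at the end of each call.
- **Fingertips:** When I touched the cap, the shut tips made contact with the TCP about 6 mm below the cap top's expected height, not 19 mm above it as the stated geometry implies.
- **Scene camera:** It placed the wells 2–4 mm off from the other two cameras. I used the wrist and top views.

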